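# Lay out the coffee things round the coaster

## Task

Lay a coffee place round the square cork coaster: stand the mug in the middle of the coaster, and, as you face it, the red-lidded pod 11 cm to the left of the coaster's centre, the sugar shaker (red top) 11 cm to its right and the cinnamon shaker (black top) 11 cm straight behind it, measured to their centres and squared up with the coaster's sides. Then set the blue-lidded pod centred on top of the red-lidded one. Everything stands upright on its own; leave the white upside-down pod, the tamper and the red dish where they are.

Things in the scene. Friction and masses are not known exactly. Their poses are not given: they have to be found in the camera images.
- coaster: square cork coaster, 96x96x6 mm with rounded corners, fixed flat on the worktop. Origin: centre of its underside (worktop height). Its sides lie along its x and y; x points behind (away from the robot), y to the left, z up; it is turned at most 0.4 rad from the world axes, so which side is left is never in doubt
- mug: small cream mug with a loop handle, 55 mm tall, 127 g (may vary), loose. Cup round, 58 mm across at the rim and 42 mm at the foot, standing upright. Origin: on its underside at the middle of cup and handle together; the cup's axis lies 12 mm along +y from it, and the handle points along -y and ends at y = -42 mm. The cup can be gripped across its x, level with the cup's axis
- mug_center (a point): the centre of the cup's underside (on the cup's axis); axes as the mug's
- red_pod: white coffee pod with a dark red lid on top, loose, standing upright, about 12 g: a round cup 51 mm across at the lid, narrowing downward, 44 mm tall to its flat lid. Origin: centre of its underside; z up
- blue_pod: white coffee pod with a dark blue lid on top; else the same as the red-lidded one (51 mm across, 44 mm tall, origin at the centre of the underside), loose, upright
- sugar: glass shaker with white sugar and a red top, loose, upright, 180 g (may vary), 119 mm tall: round glass 60 mm across up to 92 mm, then the top, 53 mm across. Origin: centre of its underside; z up
- cinnamon: glass shaker with brown powder and a black top; same shape and size as the sugar shaker (60 mm across, 119 mm tall, origin at the centre of the underside), loose, upright
- white_pod: bystander: white coffee pod standing upside down, no coloured lid seen, 51 mm across, 45 mm tall, loose. Origin: centre of its underside
- tamper: bystander: coffee tamper, steel foot 53 mm across and brown wooden handle upright, 92 mm tall, loose. Origin: centre of its underside
- dish: bystander: small open red dish, 69 mm across, 32 mm tall, loose. Origin: centre of its underside
There are look-alikes about, which are no part of the job. Leave any green look-alike of the sugar alone.

How it is judged:
By the outcome, as a careful person would: the job done as asked, in the order asked, and still so for the second after the job is handed in, with the robot touching nothing.
It also fails if it takes over 120 s, if anything falls off the work surface, if the arm or the gripper's body presses on something with over 40 N, if the wrist force passes 120 N, or if a joint passes its speed limit or range.

## Robot

A 6-joint arm with a two-finger parallel gripper is mounted at the origin on a cart in front of the work surface, level with it; the furniture and walls round the work are solid. World frame = base frame: x ahead of the robot, y to its left, z up, the work surface at z = 0. Lengths are in m, angles in rad, forces in N, time in s.
With the tool pointing down it reaches from about 0.3 to 0.85 m from the base axis. Payload 5.4 kg.
Tool frame: the origin (TCP) lies at the centre of the arm's flange, where the gripper is bolted on; the fingertips stand 173 mm ahead of it and the grasp point (between the pads) lies 155 mm ahead of it; z points along the fingers, y is the line along which they close (so a half turn about z gives the same grasp; the last joint's range is limited). The gripper opens to 85 mm and grips with 20 to 120 N. Pads are 22 mm wide; open, the fingers measure 114 mm over their backs; the gripper's body (76 mm by 85 mm) begins 54 mm behind the grasp point. The pads swing forward as they close: fully open they stand 13 mm farther back than shut.
Start: joints at [-1.441, 0.158, 1.597, -0, 1.386, -0.21], TCP at [0.192, -0.542, 0.405] pointing down, gripper open.
Joint ranges: [-2.91, 2.91], [-0.94, 2.29], [0.18, 2.7], [-1.29, 4.43], [0.17, 2.64], [-3, 3]. Speed limits (rad/s): [2.57, 2.57, 3.14, 3.14, 3.14, 3.14].

## Interface

Orientations are given as a 3x3 rotation matrix whose columns are the frame's x, y, z axes.
In Python, from workcell import ctrl gives the robot as it stands.
- The arm moves only by the tool play_rows, never from a script. Its argument "increments" is a list of rows, each a list of 7 numbers: the turn, a rotation vector about the tool's x, y, z in units of 8 degrees (1.0 is 8 degrees), then the shift along the tool's x, y, z in mm, then the finger opening in mm, from 0 to 85.4. In form: [[wx, wy, wz, tx, ty, tz, hand], ...]. A call has 1 to 8 rows; each row shifts and turns the commanded pose from where the row before left it, along the tool's axes as they then stand; what a row does not reach is not made up. A row lasts 1/10 s, in which the tool goes at most 50 mm and 8.59 degrees, less where a joint would pass 70% of its speed; a pose out of reach is approached as far as the arm can. A call with a gripper value outside its range is refused whole. The fingers move at their own pace and stop on an object; "newtons" is the grip in N (left out, the last holds). Time passes only in rows, so rows that do not move let the fingers close. It gives the time, the measured TCP pose, the force, the opening and the grip force at its end, in the units of the state.
- ctrl.read_state(): the state, without advancing time (a new reading comes with each control period).
- ctrl.get_image(name): name is "side" or "top" or "wrist"; returns a dict with "pixels" (420x560x3 uint8, red, green, blue), "fx", "fy", "cx", "cy" (pixels), "R" (3x3) and "t" (3): a world point X has camera coordinates R X + t. Camera axes: x right, y down, z forward; pixel columns grow to the right and rows downward; lengths in m; the calibration is good to about 2 mm. A picture is of the moment at which its call begins. There is no depth.
- ctrl.finish_job(): hands the job in; it is judged then, once.
The state is a dict: "t": time; "joint_pos": joint angles; "qvel": joint speeds; "joint_torque": joint torques, N m; "position": TCP position; "orientation": TCP orientation; "force": force on the tool from outside, world axes, zero at the start; "moment": the same for the moment, N m; "opening": finger opening in m; "finger_force": force on a finger pad.
Only numpy, scipy, OpenCV 4.12 (cv2) and the standard library are available. Lean on these libraries where they do the work, as an engineer would, in place of code of your own. Each camera call takes 0.05 s, during which the arm holds its last target. There are 200 camera calls.

## Working session

There is one attempt and no reset: what is moved stays moved. The work goes in short steps, Python scripts to look and compute and a tool call to move; the robot and the scene stay as the last step left them, time stands still between calls to the robot, and variables do not carry over. Pictures are saved under pics/ and viewed, at most 14 in all, crops included, and the job is handed in when it is done.

Besides the shell and the picture viewer there is one more tool, called after "Emit:" as name([rows], argument=value, ...), one row to a line, values as JSON. play_rows: Moves the arm, as the interface text tells. Its arguments: {"type":"object","properties":{"increments":{"type":"array"},"newtons":{"type":"number"}},"required":["increments"]}

```bash
mkdir -p pics; ls; python3 - <<'E'
from workcell import ctrl
import cv2,numpy as np,pickle
s=ctrl.read_state();print(s['t'],s['position'],np.round(s['orientation'],3).tolist(),s['opening'])
D={}
for n in("side","top","wrist"):
    d=ctrl.get_image(n);D[n]=d;cv2.imwrite(f"pics/a_{n}.png",d['pixels'][...,::-1])
    print(n,d['fx'],d['cx'],d['cy'],np.round(d['R'],3).tolist(),np.round(d['t'],3), 'C',-np.array(d['R']).T@d['t'])
pickle.dump(D,open('a.pkl','wb'))
E
```

```text
pics
0.0 [ 0.19158466 -0.54185058  0.40371558] [[0.943, 0.333, -0.0], [0.333, -0.943, 0.002], [0.0, -0.002, -1.0]] 0.08558529352602945
side 500.9898341099878 279.30113666452877 216.20456047775076 [[-0.847, -0.531, 0.018], [-0.21, 0.303, -0.93], [0.488, -0.791, -0.368]] [0.465 0.171 1.388] C [-0.24786491  1.29363117  0.66121714]
top 380.11975458575677 281.6280962083554 210.00818389699734 [[0.007, -1.0, -0.005], [-0.997, -0.007, -0.075], [0.075, 0.006, -0.997]] [-0.016  0.533  0.976] C [ 0.45853125 -0.01852173  1.01296309]
wrist 305.6976024978154 274.7409405096998 210.29089143665067 [[0.333, -0.943, -0.002], [-0.906, -0.32, 0.278], [-0.262, -0.091, -0.961]] [-0.573 -0.036  0.379] C [ 0.25758954 -0.51800838  0.37310151]
```

View pics/a_top.png

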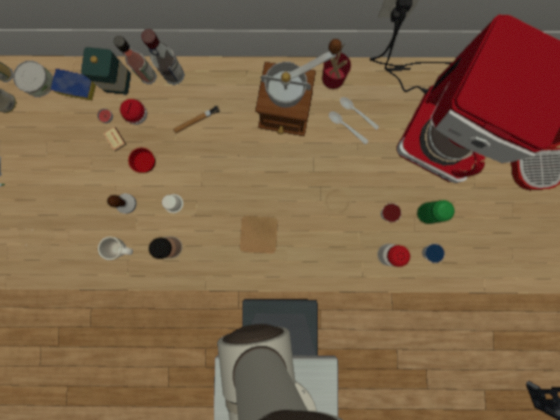

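View pics/a_side.png

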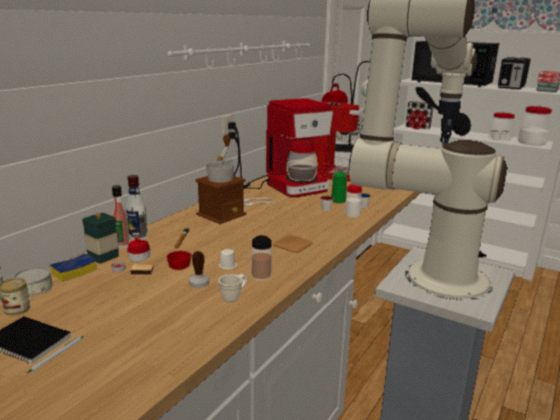

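The top view shows the coaster at (258,234), mug (110,248), black-topped shaker (161,248), tamper (122,203), upside-down white pod (172,203) and dish (142,160). On the right are a red lid (391,212), red-topped shaker (397,256), blue lid (435,253) and green shaker (437,211). The side view shows the same layout, with mug (230,288), cinnamon (261,258) and coaster (293,242).

Could be mistaken for a target:
- **Red:** pod lid (391,212), sugar top (397,256), dish (142,160), red jar (132,110), small red disc (105,116) and red bowl (336,70). I choose (391,212) as the red pod and (397,256) as the sugar.
- **White:** mug (110,248) and white pod (172,203). The mug is the one with the handle.
- **Green:** shaker (437,211), which I leave alone.

```bash
cat > h.py <<'E'
import numpy as np,cv2
def ray(d,u,v):
    R=np.array(d['R']);C=-R.T@np.array(d['t'])
    r=R.T@np.array([(u-d['cx'])/d['fx'],(v-d['cy'])/d['fy'],1]);return C,r/np.linalg.norm(r)
def onz(d,p,z):
    C,r=ray(d,*p);return C+r*(z-C[2])/r[2]
def tri(views):   # [(d,(u,v))..] -> point, miss
    A=np.zeros((3,3));b=np.zeros(3);L=[]
    for d,p in views:
        C,r=ray(d,*p);P=np.eye(3)-np.outer(r,r);A+=P;b+=P@C;L.append((C,P))
    X=np.linalg.solve(A,b);return X,max(np.linalg.norm(P@(X-C)) for C,P in L)
def proj(d,X):
    c=np.array(d['R'])@X+np.array(d['t']);return c[0]/c[2]*d['fx']+d['cx'],c[1]/c[2]*d['fy']+d['cy']
def blobs(d,lo,hi,amin=15,box=None):
    h=cv2.cvtColor(np.ascontiguousarray(d['pixels']),cv2.COLOR_RGB2HSV)
    m=cv2.inRange(h,np.array(lo),np.array(hi)) if lo[0]<=hi[0] else cv2.inRange(h,np.array([lo[0],*lo[1:]]),np.array([180,*hi[1:]]))|cv2.inRange(h,np.array([0,*lo[1:]]),np.array(hi))
    if box:
        k=np.zeros_like(m);k[box[1]:box[3],box[0]:box[2]]=1;m=m*k
    n,_,st,c=cv2.connectedComponentsWithStats(m)
    return [(np.round(c[i],1).tolist(),st[i].tolist()) for i in range(1,n) if st[i][4]>=amin],m
E
python3 - <<'E'
from h import *
import pickle
D=pickle.load(open('a.pkl','rb'));t=D['top'];s=D['side']
for n,p,z in [('coaster',(258,234),.006),('mug',(108,248),.055),('cinn',(161,248),.119),('tamper',(115,202),.09),('wpod',(172,203),.045),('dish',(142,160),.03),('redpod',(391,212),.044),('sugar',(398,256),.119),('blue',(435,253),.044),('green',(442,210),.119)]:
    X=onz(t,p,z);print(n,np.round(X,3),'side',np.round(proj(s,X)))
a=cv2.imread('pics/a_top.png')
c=np.hstack([cv2.resize(a[130:280,80:280],None,fx=2,fy=2,interpolation=2),cv2.resize(a[130:280,340:500],None,fx=2,fy=2,interpolation=2)])
b=cv2.resize(a[0:1,0:1],(720,10));e=cv2.imread('pics/a_side.png')
f=np.hstack([cv2.resize(e[170:310,150:310],None,fx=2,fy=2,interpolation=2),cv2.resize(e[160:230,270:390],(400,280),interpolation=2)])
cv2.imwrite('pics/b.png',np.vstack([c,f]))
E
```

```text
coaster [0.47  0.049 0.006] side [292. 242.]
mug [0.432 0.423 0.055] side [229. 280.]
cinn [0.435 0.269 0.119] side [263. 235.]
tamper [0.545 0.394 0.09 ] side [201. 252.]
wpod [0.548 0.268 0.045] side [230. 250.]
dish [0.662 0.354 0.03 ] side [179. 256.]
redpod [ 0.528 -0.292  0.044] side [326. 198.]
sugar [ 0.42  -0.286  0.119] side [353. 184.]
blue [ 0.425 -0.402  0.044] side [363. 195.]
green [ 0.528 -0.391  0.119] side [339. 172.]
```

View pics/b.png

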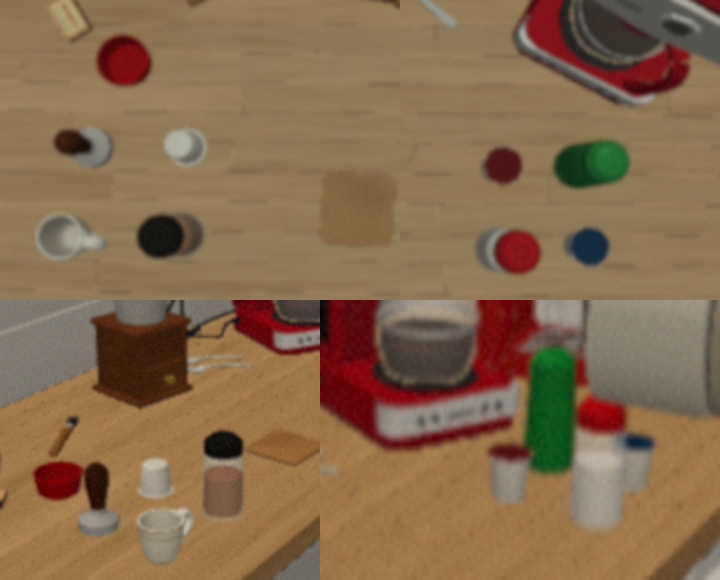

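The crop confirms the choices: the pods with dark red and dark blue lids, the red-topped shaker with white sugar, the green look-alike, the black-topped shaker with brown powder, and the mug with its handle to the right. The cast points also project to the right pixels in the side view. Next I turn the wrist to the arm's natural yaw and go over the right group.

Emit:
play_rows([
  [0, 0, -1.05, 0, 0, 0, 80],
  [0, 0, -1.05, 0, 0, 0, 80],
  [0, 0, -1.05, 0, 0, 0, 80],
  [0, 0, -1.05, 0, 0, 0, 80],
  [0, 0, -1.05, 0, 0, 0, 80],
  [0, 0, -1.05, 0, 0, 0, 80],
  [0, 0, -1.05, 0, 0, 0, 80],
  [0, 0, -1.05, 0, 0, 0, 80],
])

```text
t: 0.95
position: [0.1916, -0.542, 0.4043]
orientation: [[0.052, 0.999, -0.0], [0.999, -0.052, 0.001], [0.001, -0.0, -1.0]]
force: [0.1, 0.4, 0.6]
opening: 0.0802
finger_force: 0.0
```

Emit:
play_rows([
  [0, 0, -0.46, 0, 0, 0, 80],
  [0, 0, 0, 25, 40, 0, 80],
  [0, 0, 0, 25, 40, 0, 80],
  [0, 0, 0, 25, 40, 0, 80],
  [0, 0, 0, 25, 40, 0, 80],
  [0, 0, 0, 25, 40, 0, 80],
  [0, 0, 0, 25, 40, 0, 80],
  [0, 0, 0, 0, 0, 0, 80],
])

```text
t: 1.75
position: [0.4343, -0.3872, 0.4043]
orientation: [[-0.013, 1.0, 0.001], [1.0, 0.012, 0.002], [0.002, 0.001, -1.0]]
force: [-0.7, -0.5, -0.7]
opening: 0.0801
finger_force: 0.0
```

```bash
cat > shot.py <<'E'
import sys,pickle,cv2,numpy as np
from workcell import ctrl
def shot(name,cam='wrist',png=True):
    d=ctrl.get_image(cam);pickle.dump(d,open(name+'.pkl','wb'))
    if png: cv2.imwrite(f'pics/{name}.png',d['pixels'][...,::-1])
    s=ctrl.read_state();print(s['t'],np.round(s['position'],4),'yaw',np.degrees(np.arctan2(s['orientation'][1][0],s['orientation'][0][0])),'z',np.round(np.array(s['orientation'])[:,2],3),'F',np.round(s['force'],1),'op',s['opening'],'ff',s['finger_force'])
    return d
if __name__=='__main__': shot(*sys.argv[1:])
E
python3 shot.py r1
```

```text
1.8 [ 0.4325 -0.3889  0.4043] yaw 90.61331258849715 z [-0.     0.001 -1.   ] F [-0.1 -0.3  1. ] op 0.08036750905764452 ff 0.0
```

View pics/r1.png

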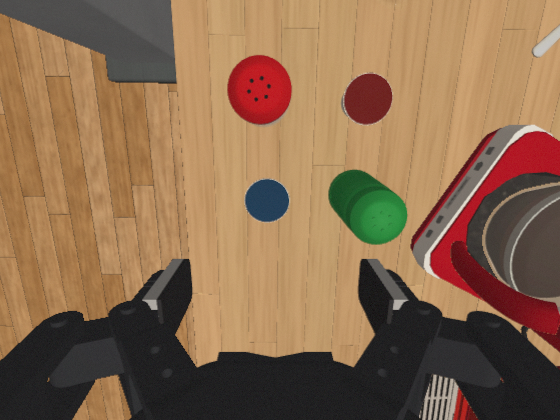

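The wrist view shows the sugar's red top at (260,89), the red lid at (367,98), the blue lid at (267,200) and the green shaker at (377,215). I take a second view from 80 mm further left, then one over the coaster and two over the left group.

Emit:
play_rows([
  [0, 0, 0, 40, 0, 0, 80],
  [0, 0, 0, 40, 0, 0, 80],
  [0, 0, 0, 0, 0, 0, 80],
])

```text
t: 2.1
position: [0.4294, -0.308, 0.4039]
orientation: [[-0.008, 1.0, -0.001], [1.0, 0.008, 0.003], [0.003, -0.001, -1.0]]
force: [-0.1, -0.1, 0.3]
opening: 0.0805
finger_force: 0.0
```

```bash
python3 shot.py r2
```

```text
2.15 [ 0.4295 -0.3098  0.4044] yaw 90.4006158008525 z [-0.001  0.    -1.   ] F [ 0.2 -0.5  0.6] op 0.07993000103341456 ff 0.0
```

Emit:
play_rows([
  [0, 0, 0, 45, 4, 0, 80],
  [0, 0, 0, 45, 4, 0, 80],
  [0, 0, 0, 45, 4, 0, 80],
  [0, 0, 0, 45, 4, 0, 80],
  [0, 0, 0, 45, 4, 0, 80],
  [0, 0, 0, 45, 4, 0, 80],
  [0, 0, 0, 45, 4, 0, 80],
  [0, 0, 0, 0, 0, 0, 80],
])

```text
t: 2.95
position: [0.4565, 0.0072, 0.4049]
orientation: [[-0.011, 1.0, 0.0], [1.0, 0.011, 0.001], [0.001, 0.0, -1.0]]
force: [-0.5, -0.7, -0.0]
opening: 0.0802
finger_force: 0.0
```

```bash
python3 shot.py c1
```

```text
3.0 [0.4566 0.0052 0.4049] yaw 90.52022794400568 z [ 0.    -0.001 -1.   ] F [ 0.1  0.3 -0.5] op 0.08012053887606586 ff 0.0
```

Emit:
play_rows([
  [0, 0, 0, 40, 0, 0, 80],
  [0, 0, 0, 40, 0, 0, 80],
  [0, 0, 0, 0, 0, 0, 80],
])

```text
t: 3.3
position: [0.4561, 0.0854, 0.4048]
orientation: [[-0.008, 1.0, 0.0], [1.0, 0.008, 0.001], [0.001, 0.0, -1.0]]
force: [0.3, -0.7, 0.5]
opening: 0.0798
finger_force: 0.0
```

```bash
python3 shot.py c2
```

```text
3.35 [0.4563 0.084  0.4047] yaw 90.4010845821578 z [ 0.    -0.001 -1.   ] F [ 0.2 -0.5  0.4] op 0.0799144729637873 ff 0.0
```

Emit:
play_rows([
  [0, 0, 0, 44, 0, 0, 80],
  [0, 0, 0, 44, 0, 0, 80],
  [0, 0, 0, 44, 0, 0, 80],
  [0, 0, 0, 44, 0, 0, 80],
  [0, 0, 0, 44, 0, 0, 80],
  [0, 0, 0, 0, 0, 0, 80],
])

```text
t: 3.95
position: [0.4555, 0.3059, 0.4044]
orientation: [[-0.008, 1.0, 0.0], [1.0, 0.008, 0.001], [0.001, 0.0, -1.0]]
force: [-0.5, -0.7, 0.2]
opening: 0.0801
finger_force: 0.0
```

```bash
python3 shot.py l1
```

```text
4.0 [0.4557 0.3042 0.4044] yaw 90.38588629325905 z [ 0.    -0.001 -1.   ] F [ 0.4 -0.9  0. ] op 0.08025764045217681 ff 0.0
```

Emit:
play_rows([
  [0, 0, 0, 40, 0, 0, 80],
  [0, 0, 0, 40, 0, 0, 80],
  [0, 0, 0, 0, 0, 0, 80],
])

```text
t: 4.3
position: [0.4553, 0.3849, 0.4044]
orientation: [[-0.006, 1.0, 0.0], [1.0, 0.006, 0.0], [0.0, 0.0, -1.0]]
force: [-0.5, -0.6, 0.7]
opening: 0.0799
finger_force: 0.0
```

```bash
python3 shot.py l2; python3 - <<'E'
import cv2,numpy as np
I=[cv2.resize(cv2.imread(f'pics/{n}.png'),(400,300)) for n in('c1','c2','l1','l2')]
cv2.imwrite('pics/m1.png',np.vstack([np.hstack(I[:2]),np.hstack(I[2:])]))
E
```

```text
4.35 [0.4554 0.3834 0.4043] yaw 90.30532190336231 z [ 0.    -0.001 -1.   ] F [ 0.4 -0.2 -0.7] op 0.07996770381781156 ff 0.0
```

View pics/m1.png

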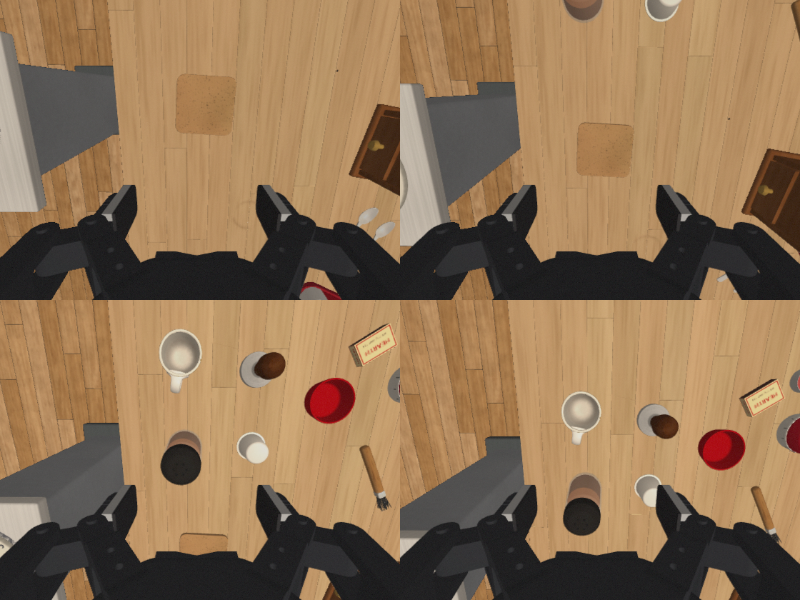

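These wrist views show the coaster at (287,146) in c1 and (287,210) in c2. The mug is at (253,75) in l1 and (253,157) in l2, with its handle pointing down the picture (-y). The black top is at (253,231) in l1 and (255,304) in l2. Now I measure them from masks.

```bash
cat > meas.py <<'E'
from h import *
import pickle
L=lambda n:pickle.load(open(n+'.pkl','rb'))
r1,r2,c1,c2,l1,l2=[L(n) for n in('r1','r2','c1','c2','l1','l2')]
def circ(m):  # biggest contour: min enclosing circle & ellipse
    c=max(cv2.findContours(m,0,1)[0],key=cv2.contourArea);return cv2.fitEllipse(cv2.convexHull(c))
def show(n,da,ea,db,eb,z):
    X,e=tri([(da,ea[0]),(db,eb[0])]);print(n,'tri',np.round(X,4),'miss mm',round(e*1e3,1),'| onz',np.round(onz(da,ea[0],z)[:2],4),np.round(onz(db,eb[0],z)[:2],4),'ax',np.round(ea[1]),np.round(eb[1]))
def lid(d,lo,hi,box): 
    return circ(cv2.morphologyEx(blobs(d,lo,hi,50,box)[1],cv2.MORPH_CLOSE,np.ones((7,7))))
red=((170,120,50),(6,255,255))
show('redpod',r1,lid(r1,*red,(335,60,405,140)),r2,lid(r2,*red,(335,110,405,230)),.044)
show('sugar',r1,lid(r1,*red,(215,40,305,140)),r2,lid(r2,*red,(205,100,305,240)),.119)
bl=((100,90,40),(120,255,160))
show('blue',r1,lid(r1,*bl,(235,165,305,240)),r2,lid(r2,*bl,(235,230,305,340)),.044)
bk=((0,0,0),(180,255,60))
show('cinn',l1,lid(l1,*bk,(215,190,290,285)),l2,lid(l2,*bk,(215,255,290,335)),.119)
def white(d,box): return blobs(d,(0,0,120),(180,75,255),50,box)[1]
for n,d,b in(('l1',l1,(210,30,300,140)),('l2',l2,(210,110,300,215))):
    m=cv2.morphologyEx(white(d,b),cv2.MORPH_CLOSE,np.ones((5,5)))
    o=cv2.morphologyEx(m,cv2.MORPH_OPEN,cv2.getStructuringElement(2,(31,31)))
    e=circ(o);h=m&~cv2.dilate(o,np.ones((5,5)));k=blobs({'pixels':cv2.merge([h]*3)},(0,0,100),(180,255,255),20)[0]
    print(n,e,k)
    if n=='l1':E1=e
show('mug',l1,E1,l2,e,.055)
for d,b in((c1,(235,95,345,200)),(c2,(235,160,345,260))):
    p=cv2.GaussianBlur(np.ascontiguousarray(d['pixels']),(0,0),3)[b[1]:b[3],b[0]:b[2]]
    lab=cv2.cvtColor(p,cv2.COLOR_RGB2LAB);L_=lab[...,0]
    th,m=cv2.threshold(L_,0,255,cv2.THRESH_BINARY_INV|cv2.THRESH_OTSU)
    m=cv2.morphologyEx(m,cv2.MORPH_CLOSE,np.ones((15,15)));m=cv2.morphologyEx(m,cv2.MORPH_OPEN,np.ones((21,21)))
    c=max(cv2.findContours(m,0,1)[0],key=cv2.contourArea).reshape(-1,2)+np.array(b[:2])
    W=np.array([onz(d,q,.006)[:2] for q in c],np.float32)*1000
    R=cv2.minAreaRect(W);Mm=cv2.moments(c.astype(np.float32));
    print('coaster',th,R,'pix',Mm['m10']/Mm['m00'],Mm['m01']/Mm['m00'])
E
python3 meas.py
```

```text
redpod tri [ 0.5275 -0.2917  0.0447] miss mm 0.0 | onz [ 0.5277 -0.2917] [ 0.5277 -0.2918] ax [46. 51.] [42. 46.]
sugar tri [ 0.4203 -0.2901  0.1045] miss mm 0.0 | onz [ 0.4209 -0.2915] [ 0.4207 -0.2872] ax [64. 69.] [59. 60.]
blue tri [ 0.4253 -0.3991  0.0444] miss mm 0.0 | onz [ 0.4254 -0.3992] [ 0.4253 -0.3993] ax [41. 43.] [36. 40.]
cinn tri [0.4345 0.2784 0.1   ] miss mm 0.0 | onz [0.4359 0.2852] [0.4359 0.2907] ax [55. 56.] [52. 53.]
l1 ((250.02622985839844, 76.46266174316406), (54.47926712036133, 69.64775848388672), 167.8331756591797) [([274.4, 59.1], [260, 42, 23, 40, 181]), ([245.6, 120.5], [239, 111, 16, 19, 238])]
l2 ((253.14183044433594, 156.9074249267578), (55.31713104248047, 58.96640396118164), 178.0719757080078) [([246.6, 195.0], [240, 187, 15, 16, 170])]
mug tri [0.4307 0.4201 0.0464] miss mm 1.0 | onz [0.4304 0.4189] [0.4323 0.421 ] ax [54. 70.] [55. 59.]
coaster 150.0 ((470.5269775390625, 48.77583694458008), (95.90055847167969, 100.32230377197266), 88.46622467041016) pix 286.8367233353572 146.08447176684882
coaster 151.0 ((470.9534606933594, 50.07965850830078), (98.72647094726562, 99.73731231689453), 88.95994567871094) pix 286.13181086224563 208.7064558629776
```

```bash
cat > m2.py <<'E'
import io,contextlib
with contextlib.redirect_stdout(io.StringIO()):
    from meas import *
print('coaster tri',tri([(c1,(286.84,146.08)),(c2,(286.13,208.7))]))
for nm,d,p in(('c1',c1,(286.8,146.1)),('c2',c2,(286.1,208.7))):
    # rectify the worktop patch to a 0.5 mm/px map at z=.006, centred at (.4705,.0495)
    c0=np.array([.4705,.0495]);S=.0005;N=320
    q=np.array([[0,0],[N,0],[N,N],[0,N]],np.float32)
    img=np.array([proj(d,np.array([c0[0]+(a-N/2)*S,c0[1]+(b-N/2)*S,.006])) for a,b in q],np.float32)
    w=cv2.warpPerspective(np.ascontiguousarray(d['pixels']),cv2.getPerspectiveTransform(img,q),(N,N))
    g=cv2.GaussianBlur(cv2.cvtColor(w,cv2.COLOR_RGB2LAB)[...,0],(0,0),5).astype(float)
    out=[]
    for ax in(0,1):
        for sgn in(-1,1):
            pts=[]
            for k in range(N//2-60,N//2+61,4):
                line=(g[k] if ax==0 else g[:,k]);gr=np.gradient(line)*sgn
                lo,hi=(N//2-115,N//2-75) if sgn<0 else (N//2+75,N//2+115)
                j=lo+np.argmax(gr[lo:hi]);pts.append((j,k) if ax==0 else (k,j))
            vx,vy,x0,y0=cv2.fitLine(np.array(pts,np.float32),cv2.DIST_HUBER,0,.01,.01).ravel()
            # offset at centre and angle
            if ax==0: off=(x0+(N/2-y0)*vx/vy-N/2)*S;ang=np.degrees(-np.arctan(vx/vy))
            else: off=(y0+(N/2-x0)*vy/vx-N/2)*S;ang=np.degrees(np.arctan(vy/vx))
            out.append((round(off*1e3,1),round(ang,1)))
    print(nm,out)
for nm,d,b in(('l1',l1,(210,30,300,140)),('l2',l2,(210,110,300,215))):
    m=white(d,b);n,lb,st,c=cv2.connectedComponentsWithStats(m);print(nm,st[1:].tolist())
    i=1+np.argmax(st[1:,4]);m=(lb==i).astype(np.uint8)
    C=max(cv2.findContours(m,0,1)[0],key=cv2.contourArea).reshape(-1,2)
    top=C[:,1].min();up=C[C[:,1]<top+38]  # rim arc away from handle
    A=np.c_[2*up,np.ones(len(up))];s=np.linalg.lstsq(A,(up**2).sum(1),rcond=None)[0]
    r=np.sqrt(s[2]+s[0]**2+s[1]**2);far=C[C[:,1]>C[:,1].max()-6].mean(0)
    print('rim',s[:2],r,np.round(onz(d,s[:2],.055),4),'handle end',far,np.round(onz(d,far,.03),4))
E
python3 m2.py
```

```text
coaster tri (array([4.70254714e-01, 5.06452471e-02, 2.88179914e-04]), np.float64(5.575331646141167e-05))
c1 [(np.float32(-50.6), np.float32(-3.2)), (np.float32(46.7), np.float32(-3.0)), (np.float32(-49.5), np.float32(-4.9)), (np.float32(47.2), np.float32(-2.4))]
c2 [(np.float32(-50.7), np.float32(-1.7)), (np.float32(46.4), np.float32(-2.8)), (np.float32(-49.7), np.float32(-2.7)), (np.float32(49.3), np.float32(-4.2))]
l1 [[223, 41, 60, 89, 3303], [262, 51, 1, 1, 1]]
rim [252.13011068  70.4145326 ] 29.361034636489958 [0.4325 0.4243 0.055 ] handle end [245.4  127.45] [0.4227 0.371  0.03  ]
l2 [[226, 128, 56, 75, 2697]]
rim [253.14023444 155.50872937] 27.513249377292055 [0.4323 0.4225 0.055 ] handle end [246.44444444 200.16666667] [0.4221 0.3686 0.03  ]
```

Coaster: centre (0.4685, 0.0488), turned about -3.1°, sides measured 97 mm. Mug axis: (0.4324, 0.423), handle 55 mm long, y axis at 79°. Both check against the given sizes. Going above the mug.

Emit:
play_rows([
  [0, 0, 0.7, 0, 0, 0, 80],
  [0, 0, 0.7, 0, 0, 0, 80],
  [0, 0, 0, 17, -15, 35, 80],
  [0, 0, 0, 17, -15, 35, 80],
  [0, 0, 0, 0, 0, 35, 80],
  [0, 0, 0, 0, 0, 35, 80],
  [0, 0, 0, 0, 0, 0, 80],
])

```text
t: 5.05
position: [0.4303, 0.4197, 0.2592]
orientation: [[0.191, 0.982, -0.009], [0.982, -0.191, -0.007], [-0.009, -0.008, -1.0]]
force: [-0.4, -0.2, -0.9]
opening: 0.0802
finger_force: 0.0
```

```bash
cat > go.py <<'E'
# deltas in tool axes from the measured state to a target TCP x,y,z,yaw(deg): python3 go.py x y z [yaw]
import sys,numpy as np
from workcell import ctrl
s=ctrl.read_state();R=np.array(s['orientation']);p=np.array(s['position']);a=list(map(float,sys.argv[1:]))
yaw=np.degrees(np.arctan2(R[1,0],R[0,0]));y=a[3] if len(a)>3 else yaw
T=np.radians(y);Rt=np.array([[np.cos(T),np.sin(T),0],[np.sin(T),-np.cos(T),0],[0,0,-1]])
print('t',s['t'],'p',np.round(p,4),'yaw',round(yaw,1),'tool z',np.round(R[:,2],3),'op',round(s['opening'],4),'ff',s['finger_force'],'F',np.round(s['force'],1),'\nshift mm (after turn)',np.round(Rt.T@(np.array(a[:3])-p)*1e3,1),'wz units',round((yaw-y)/8,2), 'q',np.round(s['joint_pos'],2))
E
python3 go.py .4324 .423 .185 79.2
```

```text
t 5.05 p [0.4303 0.4197 0.2592] yaw 79.0 tool z [-0.009 -0.007 -1.   ] op 0.0802 ff 0.0 F [-0.4 -0.2 -0.9] 
shift mm (after turn) [ 3.6  1.4 74.2] wz units -0.03 q [ 0.57  0.38  1.64 -0.    1.14  0.77]
```

Emit:
play_rows([
  [0, 0, 0, 3, 1, 25, 80],
  [0, 0, 0, 0, 0, 25, 80],
  [0, 0, 0, 0, 0, 20, 80],
  [0, 0, 0, 0, 0, 4, 80],
  [0, 0, 0, 0, 0, 0, 80],
])

```text
t: 5.55
position: [0.4337, 0.4254, 0.1919]
orientation: [[0.19, 0.982, 0.001], [0.982, -0.19, 0.0], [0.0, 0.001, -1.0]]
force: [-0.1, -0.7, -0.0]
opening: 0.0798
finger_force: 0.0
```

```bash
python3 go.py .4324 .423 .185 79.2
```

```text
t 5.55 p [0.4337 0.4254 0.1919] yaw 79.1 tool z [ 0.001  0.    -1.   ] op 0.0798 ff 0.0 F [-0.1 -0.7 -0. ] 
shift mm (after turn) [-2.6 -0.8  6.9] wz units -0.02 q [ 0.58  0.49  1.64 -0.    1.01  0.77]
```

Emit:
play_rows([
  [0, 0, 0, 0, 0, 0, 45],
  [0, 0, 0, 0, 0, 0, 45],
  [0, 0, 0, 0, 0, 0, 45],
  [0, 0, 0, 0, 0, 0, 45],
  [0, 0, 0, 0, 0, 0, 45],
  [0, 0, 0, 0, 0, 0, 45],
  [0, 0, 0, 0, 0, 0, 45],
], newtons=25)

```text
t: 6.25
position: [0.4335, 0.4268, 0.1933]
orientation: [[0.188, 0.982, 0.003], [0.982, -0.188, 0.002], [0.002, 0.003, -1.0]]
force: [0.5, -1.4, 6.6]
opening: 0.0561
finger_force: 26.0
```

```bash
python3 go.py .4324 .423 .185 79.2;python3 shot.py g1
```

```text
t 6.25 p [0.4335 0.4268 0.1933] yaw 79.2 tool z [ 0.003  0.002 -1.   ] op 0.0561 ff 25.971584706267095 F [ 0.5 -1.4  6.6] 
shift mm (after turn) [-3.9 -0.4  8.3] wz units -0.0 q [ 0.58  0.49  1.64 -0.    1.01  0.77]
6.3 [0.4335 0.4268 0.1933] yaw 79.16676744703226 z [ 0.003  0.002 -1.   ] F [-0.3 -1.   7.3] op 0.056257848413269064 ff 25.97250734685076
```

View pics/g1.png

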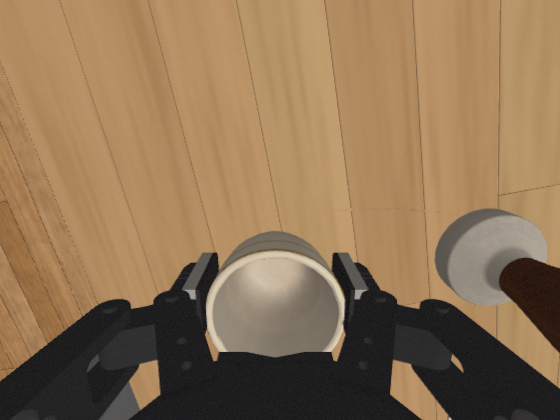

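The mug is gripped at 56 mm opening with the pads just under the rim, and the cup's centre column is about 276, so it is centred. Lifting clear of the cinnamon.

Emit:
play_rows([
  [0, 0, 0, 0, 0, -15, 45],
  [0, 0, 0, 0, 0, -30, 45],
  [0, 0, 0, 0, 0, -40, 45],
  [0, 0, 0, 0, 0, -40, 45],
  [0, 0, -0.96, 0, 0, -30, 45],
  [0, 0, 0, 0, 0, 0, 45],
])

```text
t: 6.9
position: [0.4337, 0.4273, 0.3532]
orientation: [[0.053, 0.999, 0.01], [0.999, -0.053, 0.007], [0.007, 0.01, -1.0]]
force: [1.4, -0.2, 0.2]
opening: 0.0564
finger_force: 26.9
```

```bash
python3 shot.py g2;  python3 go.py .4685 .0527 .34 86.9; python3 - <<'E'
from h import *
import pickle
d=pickle.load(open('g2.pkl','rb'))
C=None
m=blobs(d,(0,0,100),(180,80,255),50,(190,235,360,350))[1]
c=max(cv2.findContours(m,0,1)[0],key=cv2.contourArea).reshape(-1,2)
print(c.min(0),c.max(0))
for r in range(240,350,8):
    x=np.where(m[r])[0]
    if len(x):print(r,x.min(),x.max(),end=' | ')
E
```

```text
6.95 [0.433  0.4268 0.3498] yaw 86.80231367638206 z [ 0.006  0.004 -1.   ] F [-0.6  0.5 -0.8] op 0.05626242222019226 ff 26.929031296003814
t 6.95 p [0.433  0.4268 0.3498] yaw 86.8 tool z [ 0.006  0.004 -1.   ] op 0.0563 ff 26.929031296003814 F [-0.6  0.5 -0.8] 
shift mm (after turn) [-371.6   55.7    9.8] wz units -0.01 q [0.58 0.28 1.56 0.   1.29 0.64]
[206 235] [344 349]
240 245 304 | 248 235 315 | 256 200 321 | 264 223 348 | 272 200 332 | 280 195 335 | 288 190 359 | 296 190 359 | 304 206 344 | 312 206 344 | 320 206 343 | 328 207 343 | 336 210 340 | 344 214 336 |
```

```bash
python3 - <<'E'
from h import *
import pickle
d=pickle.load(open('g2.pkl','rb'))
X=onz(d,(275,312),.2115)-np.array([.433,.4268,.2115]);a=np.radians(86.8)
print(X, 'tool x off',X[0]*np.cos(a)+X[1]*np.sin(a),'tool y',X[0]*np.sin(a)-X[1]*np.cos(a))
for p in ((206,312),(344,312)): print(onz(d,p,.2115))
E
```

```text
[ 0.00119765 -0.0040115   0.        ] tool x off -0.0039383923267633505 tool y 0.0014197085926512447
[0.40547036 0.42453575 0.2115    ]
[0.46307784 0.42103195 0.2115    ]
```

Emit:
play_rows([
  [0, 0, 0, -30, 5, 0, 45],
  [0, 0, 0, -49, 7, 0, 45],
  [0, 0, 0, -49, 7, 0, 45],
  [0, 0, 0, -49, 7, 0, 45],
  [0, 0, 0, -49, 7, 0, 45],
  [0, 0, 0, -49, 7, 0, 45],
  [0, 0, 0, -49, 8, 0, 45],
  [0, 0, 0, -47, 8, 0, 45],
])

```text
t: 7.75
position: [0.4669, 0.0509, 0.3445]
orientation: [[0.057, 0.998, -0.002], [0.998, -0.057, 0.0], [0.0, -0.002, -1.0]]
force: [0.9, -0.9, -1.0]
opening: 0.0561
finger_force: 27.0
```

Emit:
play_rows([
  [0, 0, 0, 0, 0, 30, 45],
  [0, 0, 0, 0, 0, 40, 45],
  [0, 0, 0, 0, 0, 30, 45],
  [0, 0, 0, 0, 0, 20, 45],
  [0, 0, 0, 0, 0, 0, 45],
  [0, 0, 0, 0, 0, 0, 45],
])

```text
t: 8.35
position: [0.4674, 0.0529, 0.2253]
orientation: [[0.056, 0.998, -0.002], [0.998, -0.056, 0.0], [0.0, -0.002, -1.0]]
force: [1.0, -0.1, -1.0]
opening: 0.0562
finger_force: 27.1
```

```bash
python3 go.py .4685 .0527 .1993 86.9
```

```text
t 8.35 p [0.4674 0.0529 0.2253] yaw 86.8 tool z [-0.002  0.    -1.   ] op 0.0562 ff 27.09438766940025 F [ 1.  -0.1 -1. ] 
shift mm (after turn) [-0.1  1.1 26. ] wz units -0.01 q [-0.15  0.12  2.03  0.    0.99 -0.09]
```

The image confirms the -3.9 mm offset of the mug in the grip. Lowering it to the coaster and releasing.

Emit:
play_rows([
  [0, 0, 0, 0, 1, 12, 45],
  [0, 0, 0, 0, 0, 8, 45],
  [0, 0, 0, 0, 0, 4, 45],
  [0, 0, 0, 0, 0, 1, 45],
  [0, 0, 0, 0, 0, 0, 45],
])

```text
t: 8.85
position: [0.4689, 0.0527, 0.2007]
orientation: [[0.055, 0.998, -0.0], [0.998, -0.055, 0.0], [0.0, -0.0, -1.0]]
force: [-0.6, -1.0, 0.2]
opening: 0.0563
finger_force: 27.1
```

```bash
python3 go.py .4685 .0527 .1993 86.9
```

```text
t 8.85 p [0.4689 0.0527 0.2007] yaw 86.8 tool z [-0.  0. -1.] op 0.0563 ff 27.088861851528918 F [-0.6 -1.   0.2] 
shift mm (after turn) [-0.1 -0.4  1.4] wz units -0.01 q [-0.14  0.17  2.03  0.    0.94 -0.09]
```

Emit:
play_rows([
  [0, 0, 0, 0, 0, 1.5, 45],
  [0, 0, 0, 0, 0, 0.5, 45],
  [0, 0, 0, 0, 0, 0, 60],
  [0, 0, 0, 0, 0, 0, 66],
  [0, 0, 0, 0, 0, 0, 78],
  [0, 0, 0, 0, 0, 0, 78],
  [0, 0, 0, 0, 0, -15, 78],
  [0, 0, 0, 0, 0, -40, 78],
])

```text
t: 9.65
position: [0.4669, 0.0529, 0.251]
orientation: [[0.055, 0.998, -0.008], [0.998, -0.055, 0.001], [0.001, -0.008, -1.0]]
force: [0.6, -0.7, 0.4]
opening: 0.0779
finger_force: 0.0
```

Emit:
play_rows([
  [0, 0, 0, -10, 0, -50, 78],
  [0, 0, 0, -30, 0, -50, 78],
  [0, 0, 0, -35, 0, -40, 78],
  [0, 0, 0, 0, 0, 0, 78],
  [0, 0, 0, 0, 0, 0, 78],
])

```text
t: 10.15
position: [0.4652, -0.0162, 0.3841]
orientation: [[0.057, 0.998, 0.002], [0.998, -0.057, -0.0], [-0.0, 0.002, -1.0]]
force: [0.2, 0.9, 0.1]
opening: 0.0778
finger_force: 0.0
```

```bash
cp m2.py m3.py; python3 shot.py p1; python3 - <<'E'
from h import *
import pickle
d=pickle.load(open('p1.pkl','rb'))
m=blobs(d,(0,0,120),(180,60,255),200)
print(m[0])
m=m[1];c=max([q for q in cv2.findContours(m,0,1)[0] if 150<q[:,0,0].mean()<400],key=cv2.contourArea).reshape(-1,2)
print(c.min(0),c.max(0))
up=c[c[:,1]<c[:,1].min()+36];s=np.linalg.lstsq(np.c_[2*up,np.ones(len(up))],(up**2).sum(1),rcond=None)[0]
r=np.sqrt(s[2]+s[0]**2+s[1]**2);print('rim',s[:2],r,onz(d,s[:2],.061))
E
```

```text
10.2 [ 0.4647 -0.0155  0.3825] yaw 86.80136153841899 z [-0.001  0.001 -1.   ] F [-1.   0.3 -1.1] op 0.07776105699958892 ff 0.0
[([271.8, 135.4], [244, 98, 62, 86, 3071]), ([15.1, 245.7], [0, 125, 55, 181, 4086]), ([528.5, 285.6], [496, 267, 54, 51, 645]), ([545.5, 312.5], [520, 290, 40, 48, 355]), ([460.7, 406.8], [452, 392, 20, 28, 224])]
[244  98] [305 183]
rim [274.16088886 128.05094498] 30.195242907708906 [0.46843894 0.04905446 0.061     ]
```

View pics/p1.png

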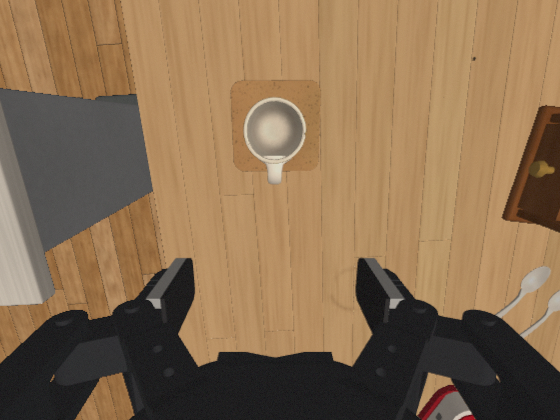

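The mug stands upright on the coaster, its rim centre measured at (0.4684, 0.0491), on target. Next the red pod.

Emit:
play_rows([
  [0, 0, 0, -45, 13, 0, 75],
  [0, 0, 0, -45, 13, 10, 75],
  [0, 0, 0, -45, 13, 10, 75],
  [0, 0, 0, -45, 13, 10, 75],
  [0, 0, 0, -46, 13, 10, 75],
  [0, 0, 0, -46, 13, 10, 75],
  [0, 0, 0, 0, 0, 30, 75],
  [0, 0, 0, 0, 0, 0, 75],
])

```text
t: 11.0
position: [0.5263, -0.2902, 0.2962]
orientation: [[0.056, 0.998, -0.01], [0.998, -0.056, 0.009], [0.008, -0.01, -1.0]]
force: [-1.0, 1.2, -0.8]
opening: 0.0752
finger_force: 0.0
```

```bash
python3 go.py .5275 -.2917 .188
```

```text
t 11.0 p [ 0.5263 -0.2902  0.2962] yaw 86.8 tool z [-0.01   0.009 -1.   ] op 0.0752 ff 0.0 F [-1.   1.2 -0.8] 
shift mm (after turn) [ -1.4   1.3 108.2] wz units 0.0 q [-0.7   0.33  1.62  0.    1.21 -0.65]
```

Emit:
play_rows([
  [0, 0, 0, 0, 0, 30, 75],
  [0, 0, 0, 0, 0, 35, 75],
  [0, 0, 0, 0, 0, 25, 75],
  [0, 0, 0, 0, 0, 8, 75],
  [0, 0, 0, 0, 0, 0, 75],
  [0, 0, 0, 0, 0, 0, 75],
])

```text
t: 11.6
position: [0.5286, -0.2913, 0.2067]
orientation: [[0.054, 0.999, 0.001], [0.999, -0.054, -0.001], [-0.001, 0.002, -1.0]]
force: [-0.2, -0.0, -0.3]
opening: 0.0753
finger_force: 0.0
```

```bash
python3 go.py .5275 -.2917 .188; python3 shot.py g3 wrist
```

```text
t 11.6 p [ 0.5286 -0.2913  0.2067] yaw 86.9 tool z [ 0.001 -0.001 -1.   ] op 0.0753 ff 0.0 F [-0.2 -0.  -0.3] 
shift mm (after turn) [-0.5 -1.1 18.7] wz units 0.0 q [-0.7   0.45  1.65  0.    1.03 -0.65]
11.65 [ 0.5287 -0.2916  0.2072] yaw 86.86681248262299 z [ 0.002 -0.002 -1.   ] F [ 0.6 -0.6  0.8] op 0.0749684070482907 ff 0.0
```

View pics/g3.png

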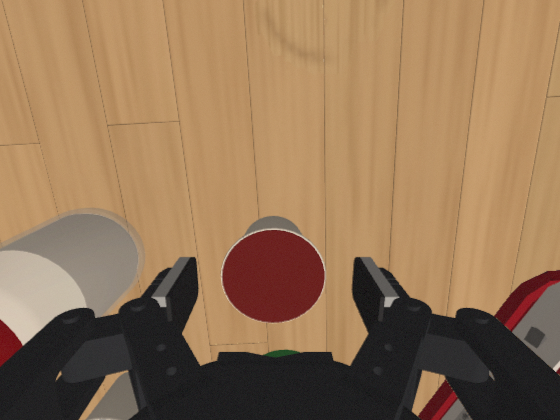

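The red lid sits centred between the fingers at (273,276), with sugar to the left and green behind, both clear of the gripper. Closing on it.

Emit:
play_rows([
  [0, 0, 0, 0, -1, 10, 75],
  [0, 0, 0, 0, 0, 8, 75],
  [0, 0, 0, 0, 0, 1, 75],
  [0, 0, 0, 0, 0, 0, 44],
  [0, 0, 0, 0, 0, 0, 44],
  [0, 0, 0, 0, 0, 0, 44],
  [0, 0, 0, 0, 0, 0, 44],
  [0, 0, 0, 0, 0, 0, 44],
], newtons=20)

```text
t: 12.45
position: [0.527, -0.2916, 0.1865]
orientation: [[0.055, 0.998, 0.001], [0.998, -0.055, -0.0], [-0.0, 0.001, -1.0]]
force: [-0.1, 0.0, 0.3]
opening: 0.0482
finger_force: 20.7
```

```bash
cat > lidc.py <<'E'
# centre of a lid in the newest hand view, against TCP: python3 lidc.py name colour ztop
import sys
from h import *
from shot import shot
from workcell import ctrl
n,col,z=sys.argv[1],sys.argv[2],float(sys.argv[3]);box=list(map(int,sys.argv[4].split(','))) if len(sys.argv)>4 else (190,200,360,352)
d=shot(n);C={'red':((170,120,40),(6,255,255)),'blue':((100,80,30),(120,255,170)),'black':((0,0,0),(180,255,55))}[col]
m=cv2.morphologyEx(blobs(d,*C,50,box)[1],cv2.MORPH_CLOSE,np.ones((7,7)))
c=max(cv2.findContours(m,0,1)[0],key=cv2.contourArea);e=cv2.fitEllipse(cv2.convexHull(c));X=onz(d,e[0],z)
s=ctrl.read_state();R=np.array(s['orientation']);q=R.T@(X-np.array(s['position']))
print('px',np.round(e[0],1),'axes',np.round(e[1],1),'world',np.round(X,4),'in tool mm',np.round(q*1e3,1))
E
python3 lidc.py g4 red .044
```

```text
12.5 [ 0.527  -0.2916  0.1865] yaw 86.82627771712443 z [ 0.001 -0.    -1.   ] F [ 1.2 -0.5  1.4] op 0.04837396272898787 ff 20.69599721871782
px [274.7 299.4] axes [103.3 118.1] world [ 0.5264 -0.2916  0.044 ] in tool mm [ -0.   -0.7 142.5]
```

The pod is gripped and centred, with 0 mm offset. Carrying it to the left place.

Emit:
play_rows([
  [0, 0, 0, 0, 0, -15, 44],
  [0, 0, 0, 0, 0, -30, 44],
  [0, 0, 0, 0, 0, -40, 44],
  [0, 0, 0, 30, 0, -20, 44],
  [0, 0, 0, 49, -8, 0, 44],
  [0, 0, 0, 49, -10, 0, 44],
  [0, 0, 0, 49, -10, 0, 44],
  [0, 0, 0, 49, -10, 0, 44],
])

```text
t: 13.3
position: [0.5009, -0.062, 0.2925]
orientation: [[0.056, 0.998, 0.002], [0.998, -0.056, -0.0], [-0.0, 0.002, -1.0]]
force: [0.3, -0.4, 0.1]
opening: 0.0484
finger_force: 20.8
```

Emit:
play_rows([
  [0, 0, 0, 49, -10, 0, 44],
  [0, 0, 0, 49, -10, 0, 44],
  [0, 0, 0, 49, -10, 0, 44],
  [0, 0, 0, 49, -8, 0, 44],
  [0, 0, 0, 20, 0, 0, 44],
  [0, 0, 0, 0, 0, 0, 44],
  [0, 0, 0, 0, 0, 0, 44],
])

```text
t: 14.0
position: [0.4756, 0.1539, 0.292]
orientation: [[0.054, 0.999, 0.001], [0.999, -0.054, -0.0], [-0.0, 0.001, -1.0]]
force: [0.2, -0.3, 0.5]
opening: 0.0483
finger_force: 20.8
```

```bash
python3 go.py .4745 .1586 .187 86.9
```

```text
t 14.0 p [0.4756 0.1539 0.292 ] yaw 86.9 tool z [ 0.001 -0.    -1.   ] op 0.0483 ff 20.782951314467937 F [ 0.2 -0.3  0.5] 
shift mm (after turn) [  4.6  -1.3 105. ] wz units -0.0 q [ 0.07  0.08  1.91 -0.    1.14  0.13]
```

Emit:
play_rows([
  [0, 0, 0, 4.5, -1, 30, 44],
  [0, 0, 0, 0, 0, 35, 44],
  [0, 0, 0, 0, 0, 25, 44],
  [0, 0, 0, 0, 0, 10, 44],
  [0, 0, 0, 0, 0, 0, 44],
  [0, 0, 0, 0, 0, 0, 44],
])

```text
t: 14.6
position: [0.4756, 0.158, 0.1925]
orientation: [[0.056, 0.998, 0.002], [0.998, -0.056, 0.0], [0.0, 0.002, -1.0]]
force: [0.1, 0.9, 1.3]
opening: 0.0484
finger_force: 20.8
```

```bash
python3 go.py .4745 .1586 .187 86.9
```

```text
t 14.6 p [0.4756 0.158  0.1925] yaw 86.8 tool z [ 0.002  0.    -1.   ] op 0.0484 ff 20.80545296834316 F [0.1 0.9 1.3] 
shift mm (after turn) [ 0.6 -1.2  5.5] wz units -0.02 q [ 0.08  0.25  1.95 -0.    0.93  0.14]
```

Emit:
play_rows([
  [0, 0, 0, 0.5, -1.2, 3, 44],
  [0, 0, 0, 0, 0, 2.5, 44],
  [0, 0, 0, 0, 0, 0, 44],
  [0, 0, 0, 0, 0, 0, 52],
  [0, 0, 0, 0, 0, 0, 56],
  [0, 0, 0, 0, 0, 0, 72],
  [0, 0, 0, 0, 0, 0, 72],
  [0, 0, 0, 0, 0, -15, 72],
])

```text
t: 15.4
position: [0.4723, 0.159, 0.1991]
orientation: [[0.055, 0.998, -0.005], [0.998, -0.055, -0.0], [-0.001, -0.005, -1.0]]
force: [-0.2, -0.1, -0.8]
opening: 0.0718
finger_force: 0.0
```

Emit:
play_rows([
  [0, 0, 0, 0, 0, -40, 80],
  [0, 0, 0, 0, 0, -50, 80],
  [0, 0, 0, -35, 0, -50, 80],
  [0, 0, 0, -35, 0, -30, 80],
  [0, 0, 0, 0, 0, 0, 80],
  [0, 0, 0, 0, 0, 0, 80],
])

```text
t: 16.0
position: [0.4701, 0.0951, 0.3622]
orientation: [[0.057, 0.998, 0.001], [0.998, -0.057, 0.0], [0.0, 0.001, -1.0]]
force: [-0.4, -0.1, -0.2]
opening: 0.0802
finger_force: 0.0
```

```bash
python3 lidc.py p2 red .044 200,80,360,250
```

```text
16.05 [0.4697 0.0957 0.3609] yaw 86.80297848214951 z [-0.001  0.    -1.   ] F [ 0.4  0.5 -0.9] op 0.08016425670574075 ff 0.0
px [276.2 129.4] axes [52.6 54.7] world [0.475  0.1593 0.044 ] in tool mm [ 63.7   2.2 316.9]
```

Emit:
play_rows([
  [0, 0, 0, -49, -4, 0, 80],
  [0, 0, 0, -49, -4, 0, 80],
  [0, 0, 0, -49, -4, 0, 80],
  [0, 0, 0, -49, -4, 0, 80],
  [0, 0, 0, -49, -4, 0, 80],
  [0, 0, 0, -49, -4, 0, 80],
  [0, 0, 0, -49, -4, 0, 80],
  [0, 0, 0, 0, 0, 0, 80],
])

```text
t: 16.85
position: [0.4223, -0.2491, 0.36]
orientation: [[0.06, 0.998, -0.002], [0.998, -0.06, 0.0], [0.0, -0.002, -1.0]]
force: [0.3, 0.7, 0.4]
opening: 0.0803
finger_force: 0.0
```

```bash
python3 lidc.py r3 red .119 190,40,330,340;  python3 go.py .4206 -.29 .32 86.9
```

```text
16.9 [ 0.4227 -0.2466  0.3597] yaw 86.6400657783733 z [-0.003  0.003 -1.   ] F [0.4 1.2 0.8] op 0.08029414250925385 ff 0.0
px [276.8 265. ] axes [65.3 66.4] world [ 0.4206 -0.2819  0.119 ] in tool mm [-36.    0.7 240.6]
t 16.9 p [ 0.4227 -0.2466  0.3597] yaw 86.6 tool z [-0.003  0.003 -1.   ] op 0.0803 ff 0.0 F [0.4 1.2 0.8] 
shift mm (after turn) [-43.4   0.3  39.7] wz units -0.03 q [-0.78 -0.03  1.88  0.    1.29 -0.72]
```

The red pod stands at (0.475, 0.1593), within 1 mm. Over the sugar: extrapolating its top's centre to the zero-offset view gives (0.4206, -0.290).

Emit:
play_rows([
  [0, 0, 0, -22, 0, 15, 84],
  [0, 0, 0, -22, 0, 20, 84],
  [0, 0, 0, 0, 0, 0, 84],
  [0, 0, 0, 0, 0, 0, 84],
])

```text
t: 17.3
position: [0.421, -0.2875, 0.3253]
orientation: [[0.054, 0.999, -0.002], [0.999, -0.054, 0.003], [0.003, -0.002, -1.0]]
force: [0.4, 1.1, 0.9]
opening: 0.0841
finger_force: 0.0
```

```bash
python3 go.py .4206 -.29 .228 86.9
```

```text
t 17.3 p [ 0.421  -0.2875  0.3253] yaw 86.9 tool z [-0.002  0.003 -1.   ] op 0.0841 ff 0.0 F [0.4 1.1 0.9] 
shift mm (after turn) [-2.5 -0.2 97.3] wz units 0.0 q [-0.84  0.07  1.86  0.    1.22 -0.78]
```

Emit:
play_rows([
  [0, 0, 0, -2.5, 0, 20, 84],
  [0, 0, 0, 0, 0, 30, 84],
  [0, 0, 0, 0, 0, 25, 84],
  [0, 0, 0, 0, 0, 12, 84],
  [0, 0, 0, 0, 0, 5, 84],
  [0, 0, 0, 0, 0, 0, 84],
  [0, 0, 0, 0, 0, 0, 84],
])

```text
t: 18.0
position: [0.4212, -0.2921, 0.2361]
orientation: [[0.055, 0.998, 0.002], [0.998, -0.055, -0.002], [-0.002, 0.002, -1.0]]
force: [0.1, -0.1, 0.0]
opening: 0.0844
finger_force: 0.0
```

```bash
python3 go.py .4206 -.29 .228 86.9
```

```text
t 18.0 p [ 0.4212 -0.2921  0.2361] yaw 86.9 tool z [ 0.002 -0.002 -1.   ] op 0.0844 ff 0.0 F [ 0.1 -0.1  0. ] 
shift mm (after turn) [ 2.  -0.7  8.1] wz units -0.01 q [-0.84  0.2   1.91  0.    1.03 -0.79]
```

Emit:
play_rows([
  [0, 0, 0, 2, -0.7, 4, 84],
  [0, 0, 0, 0, 0, 4, 84],
  [0, 0, 0, 0, 0, 0, 54],
  [0, 0, 0, 0, 0, 0, 54],
  [0, 0, 0, 0, 0, 0, 54],
  [0, 0, 0, 0, 0, 0, 54],
  [0, 0, 0, 0, 0, 0, 54],
  [0, 0, 0, 0, 0, 0, 54],
], newtons=35)

```text
t: 18.8
position: [0.42, -0.2898, 0.2269]
orientation: [[0.055, 0.998, 0.0], [0.998, -0.055, -0.0], [-0.0, 0.0, -1.0]]
force: [-1.6, 0.0, 2.5]
opening: 0.0541
finger_force: 18.6
```

```bash
python3 lidc.py g5 red .119 150,150,420,345; python3 go.py .4206 -.29 .228 86.9
```

```text
18.85 [ 0.42   -0.2898  0.2269] yaw 86.82889182461092 z [ 0. -0. -1.] F [-0.3  1.2  3.3] op 0.0547061923611774 ff 18.588849252846558
px [274.8 317.8] axes [132.3 143.8] world [ 0.4202 -0.274   0.119 ] in tool mm [ 15.9  -0.7 107.9]
t 18.85 p [ 0.42   -0.2898  0.2269] yaw 86.8 tool z [ 0. -0. -1.] op 0.0547 ff 18.588849252846558 F [-0.3  1.2  3.3] 
shift mm (after turn) [-0.1  0.6 -1.1] wz units -0.01 q [-0.84  0.21  1.92  0.    1.01 -0.79]
```

View pics/g5.png

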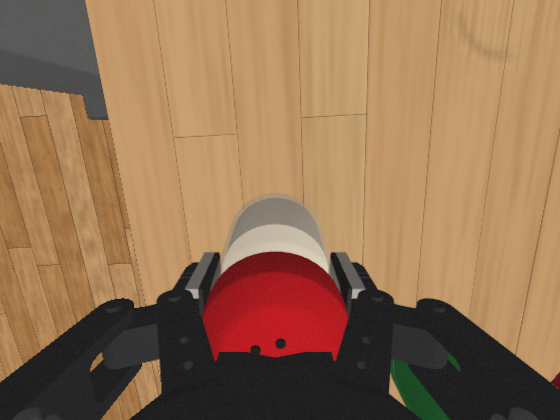

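The pads close on the shaker, but the opening equals the commanded 54 mm, so I command less to get the full grip before lifting.

Emit:
play_rows([
  [0, 0, 0, 0, 0, 0, 40],
  [0, 0, 0, 0, 0, 0, 40],
  [0, 0, 0, 0, 0, 0, 40],
  [0, 0, 0, 0, 0, 0, 40],
  [0, 0, 0, 0, 0, 0, 40],
], newtons=35)

```text
t: 19.35
position: [0.42, -0.2899, 0.227]
orientation: [[0.055, 0.998, 0.0], [0.998, -0.055, -0.0], [-0.0, 0.0, -1.0]]
force: [-1.7, 1.3, 4.7]
opening: 0.0543
finger_force: 36.3
```

Emit:
play_rows([
  [0, 0, 0, 0, 0, -10, 40],
  [0, 0, 0, 0, 0, -15, 40],
  [0, 0, 0, 0, 0, 0, 40],
  [0, 0, 0, 0, 0, 0, 40],
])

```text
t: 19.75
position: [0.42, -0.2898, 0.2517]
orientation: [[0.055, 0.998, 0.001], [0.998, -0.055, -0.001], [-0.001, 0.001, -1.0]]
force: [-0.3, -0.5, -1.4]
opening: 0.0537
finger_force: 37.8
```

```bash
python3 lidc.py g6 red .140 150,150,420,345; python3 - <<'E'
from shot import shot
import cv2
d=shot('g6s','side',False);cv2.imwrite('pics/g6s.png',cv2.resize(d['pixels'][90:230,270:430,::-1],None,fx=4,fy=4,interpolation=2))
E
```

```text
19.8 [ 0.4198 -0.2896  0.2512] yaw 86.82663846692529 z [-0.  0. -1.] F [-0.2 -0.1 -2. ] op 0.05382125856587658 ff 37.843471132800914
px [274.7 317.1] axes [131.5 143. ] world [ 0.42   -0.2765  0.14  ] in tool mm [ 13.1  -0.4 111.2]
19.85 [ 0.4197 -0.2895  0.2509] yaw 86.82608221991522 z [-0.001  0.001 -1.   ] F [ 0.5 -0.3 -2.1] op 0.053973205234016615 ff 37.842430504679214
```

View pics/g6s.png

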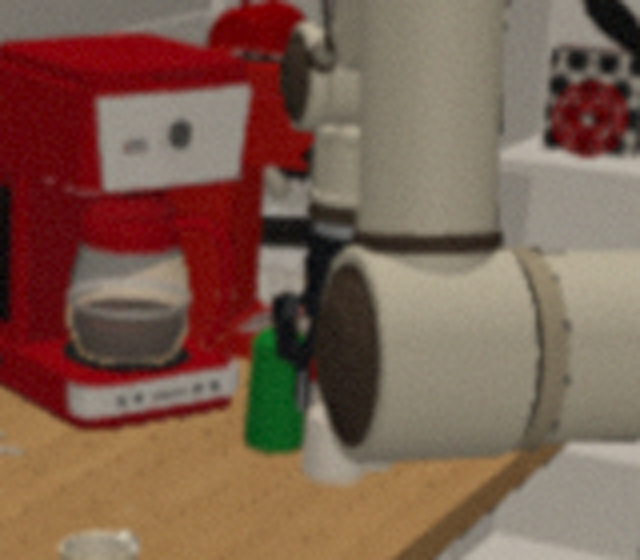

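The wrist reads about -2 N, so the sugar is off the table. The arm hides most of it in the side view, at (345,440) in the crop. Carrying it to the right place.

Emit:
play_rows([
  [0, 0, 0, 0, 0, -30, 40],
  [0, 0, 0, 30, 5, -10, 40],
  [0, 0, 0, 45, 6, 0, 40],
  [0, 0, 0, 45, 6, 0, 40],
  [0, 0, 0, 45, 6, 0, 40],
  [0, 0, 0, 40, 7, 0, 40],
  [0, 0, 0, 25, 0, 0, 40],
  [0, 0, 0, 0, 0, 0, 40],
])

```text
t: 20.65
position: [0.4622, -0.059, 0.2906]
orientation: [[0.051, 0.999, -0.002], [0.999, -0.051, 0.002], [0.002, -0.002, -1.0]]
force: [0.3, -0.4, -2.4]
opening: 0.0537
finger_force: 37.9
```

Emit:
play_rows([
  [0, 0, 0, 0, 0, 20, 40],
  [0, 0, 0, 0, 0, 20, 40],
  [0, 0, 0, 0, 0, 10, 40],
  [0, 0, 0, 0, 0, 0, 40],
  [0, 0, 0, 0, 0, 0, 40],
])

```text
t: 21.15
position: [0.4628, -0.0623, 0.2419]
orientation: [[0.056, 0.998, 0.0], [0.998, -0.056, -0.0], [-0.0, 0.0, -1.0]]
force: [0.6, -0.1, -1.1]
opening: 0.0535
finger_force: 37.9
```

```bash
python3 go.py .4625 -.061 .227 86.9
```

```text
t 21.15 p [ 0.4628 -0.0623  0.2419] yaw 86.8 tool z [ 0. -0. -1.] op 0.0535 ff 37.90461349628458 F [ 0.6 -0.1 -1.1] 
shift mm (after turn) [ 1.3 -0.3 14.9] wz units -0.01 q [-0.39  0.08  2.03 -0.    1.03 -0.34]
```

Emit:
play_rows([
  [0, 0, 0, 1.3, -0.3, 8, 40],
  [0, 0, 0, 0, 0, 4, 40],
  [0, 0, 0, 0, 0, 2, 40],
  [0, 0, 0, 0, 0, 0, 40],
  [0, 0, 0, 0, 0, 0, 40],
])

```text
t: 21.65
position: [0.4625, -0.0605, 0.2278]
orientation: [[0.055, 0.998, 0.0], [0.998, -0.055, -0.0], [-0.0, 0.0, -1.0]]
force: [-0.8, -0.4, -1.8]
opening: 0.0538
finger_force: 37.9
```

```bash
python3 go.py .4625 -.061 .227 86.9
```

```text
t 21.65 p [ 0.4625 -0.0605  0.2278] yaw 86.8 tool z [ 0. -0. -1.] op 0.0538 ff 37.947587683665915 F [-0.8 -0.4 -1.8] 
shift mm (after turn) [-0.5  0.1  0.8] wz units -0.01 q [-0.39  0.11  2.04 -0.    1.   -0.33]
```

Emit:
play_rows([
  [0, 0, 0, -0.5, 0, 1, 40],
  [0, 0, 0, 0, 0, 0.5, 40],
  [0, 0, 0, 0, 0, 0, 40],
  [0, 0, 0, 0, 0, 0, 40],
])

```text
t: 22.05
position: [0.4627, -0.061, 0.227]
orientation: [[0.055, 0.998, 0.001], [0.998, -0.055, -0.0], [-0.0, 0.001, -1.0]]
force: [-0.9, 1.8, 6.0]
opening: 0.0536
finger_force: 38.8
```

Emit:
play_rows([
  [0, 0, 0, 0, 0, 0, 58],
  [0, 0, 0, 0, 0, 0, 64],
  [0, 0, 0, 0, 0, 0, 84],
  [0, 0, 0, 0, 0, 0, 84],
  [0, 0, 0, 0, 0, 0, 84],
  [0, 0, 0, 0, 0, -15, 84],
  [0, 0, 0, 0, 0, -30, 84],
  [0, 0, 0, 0, 0, -40, 84],
])

```text
t: 22.85
position: [0.4614, -0.0607, 0.3104]
orientation: [[0.055, 0.998, -0.004], [0.998, -0.055, 0.002], [0.001, -0.004, -1.0]]
force: [0.2, -0.5, -0.5]
opening: 0.0839
finger_force: 0.0
```

Emit:
play_rows([
  [0, 0, 0, -20, 0, -40, 84],
  [0, 0, 0, -40, 0, -20, 84],
  [0, 0, 0, 0, 0, 0, 84],
  [0, 0, 0, 0, 0, 0, 84],
])

```text
t: 23.25
position: [0.459, -0.1214, 0.3714]
orientation: [[0.057, 0.998, 0.001], [0.998, -0.057, -0.0], [0.0, 0.001, -1.0]]
force: [-1.1, 0.5, -0.4]
opening: 0.0841
finger_force: 0.0
```

```bash
python3 lidc.py p3 red .119 180,60,380,250
```

```text
23.3 [ 0.4588 -0.1207  0.3704] yaw 86.79263438364367 z [-0.001  0.001 -1.   ] F [-0.   0.9  0.6] op 0.08396729832425731 ff 0.0
px [276.5 137.1] axes [69.7 71.8] world [ 0.4633 -0.061   0.119 ] in tool mm [ 59.5   1.5 251.5]
```

View pics/p3.png

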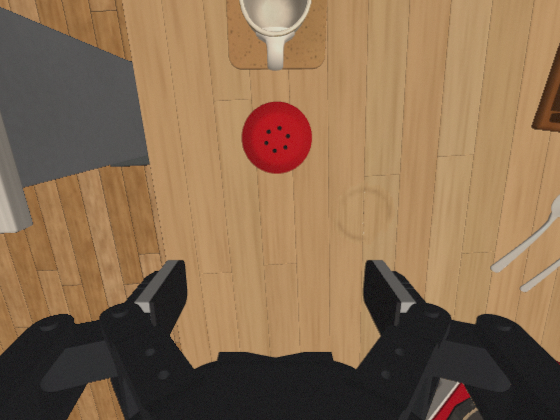

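The sugar stands upright at (277,137), measured (0.4633, -0.061), on target. Now a view straight over the cinnamon.

Emit:
play_rows([
  [0, 0, 0, 40, -6, 0, 84],
  [0, 0, 0, 49, -6, 0, 84],
  [0, 0, 0, 49, -6, 0, 84],
  [0, 0, 0, 49, -6, 0, 84],
  [0, 0, 0, 49, -6, 0, 84],
  [0, 0, 0, 49, -6, 0, 84],
  [0, 0, 0, 34, -6, 0, 84],
  [0, 0, 0, 0, 0, 0, 84],
])

```text
t: 24.1
position: [0.4327, 0.2041, 0.3695]
orientation: [[0.048, 0.999, -0.004], [0.999, -0.048, 0.001], [0.001, -0.004, -1.0]]
force: [-0.6, 0.5, -0.4]
opening: 0.084
finger_force: 0.0
```

```bash
python3 lidc.py l3 black .119 190,60,370,230;  python3 go.py .4345 .28 .32 86.9
```

```text
24.15 [0.4332 0.2023 0.3695] yaw 87.1352600873018 z [-0.003 -0.    -1.   ] F [-0.6 -0.7 -0.3] op 0.08400777822730804 ff 0.0
px [274.6 116.3] axes [70.6 73.7] world [0.4347 0.2788 0.119 ] in tool mm [ 76.6  -1.5 250.5]
t 24.15 p [0.4332 0.2023 0.3695] yaw 87.1 tool z [-0.003 -0.    -1.   ] op 0.084 ff 0.0 F [-0.6 -0.7 -0.3] 
shift mm (after turn) [77.6 -2.9 49.5] wz units 0.03 q [ 0.18 -0.07  1.9   0.    1.31  0.23]
```

Emit:
play_rows([
  [0, 0, 0, 39, -1.5, 20, 84],
  [0, 0, 0, 38, -1.5, 20, 84],
  [0, 0, 0, 0, 0, 10, 84],
  [0, 0, 0, 0, 0, 20, 84],
  [0, 0, 0, 0, 0, 0, 84],
  [0, 0, 0, 0, 0, 0, 84],
])

```text
t: 24.75
position: [0.4359, 0.2762, 0.3008]
orientation: [[0.056, 0.998, -0.002], [0.998, -0.056, -0.001], [-0.001, -0.002, -1.0]]
force: [0.4, 0.0, 0.8]
opening: 0.0837
finger_force: 0.0
```

```bash
python3 go.py .4345 .279 .227 86.9
```

```text
t 24.75 p [0.4359 0.2762 0.3008] yaw 86.8 tool z [-0.002 -0.001 -1.   ] op 0.0837 ff 0.0 F [0.4 0.  0.8] 
shift mm (after turn) [ 2.7 -1.5 73.8] wz units -0.02 q [ 0.33  0.11  1.86 -0.    1.17  0.39]
```

Emit:
play_rows([
  [0, 0, 0, 2.7, -1.5, 20, 84],
  [0, 0, 0, 0, 0, 25, 84],
  [0, 0, 0, 0, 0, 15, 84],
  [0, 0, 0, 0, 0, 8, 84],
  [0, 0, 0, 0, 0, 0, 84],
  [0, 0, 0, 0, 0, 0, 84],
])

```text
t: 25.35
position: [0.4354, 0.2797, 0.2344]
orientation: [[0.056, 0.998, 0.002], [0.998, -0.056, 0.001], [0.001, 0.002, -1.0]]
force: [-0.5, 0.4, -0.2]
opening: 0.0841
finger_force: 0.0
```

```bash
python3 go.py .4345 .279 .227 86.9
```

```text
t 25.35 p [0.4354 0.2797 0.2344] yaw 86.8 tool z [ 0.002  0.001 -1.   ] op 0.0841 ff 0.0 F [-0.5  0.4 -0.2] 
shift mm (after turn) [-0.8 -0.8  7.4] wz units -0.01 q [ 0.34  0.22  1.9  -0.    1.03  0.39]
```

Emit:
play_rows([
  [0, 0, 0, -0.8, -0.8, 7, 84],
  [0, 0, 0, 0, 0, 0, 84],
  [0, 0, 0, 0, 0, 0, 40],
  [0, 0, 0, 0, 0, 0, 40],
  [0, 0, 0, 0, 0, 0, 40],
  [0, 0, 0, 0, 0, 0, 40],
  [0, 0, 0, 0, 0, 0, 40],
  [0, 0, 0, 0, 0, 0, 40],
], newtons=35)

```text
t: 26.15
position: [0.4341, 0.2792, 0.2268]
orientation: [[0.055, 0.998, 0.001], [0.998, -0.055, 0.0], [0.0, 0.001, -1.0]]
force: [-0.1, 0.7, 5.9]
opening: 0.0544
finger_force: 37.0
```

```bash
python3 go.py .4345 .279 .227 86.9
```

```text
t 26.15 p [0.4341 0.2792 0.2268] yaw 86.8 tool z [ 0.001  0.    -1.   ] op 0.0544 ff 37.02703394810669 F [-0.1  0.7  5.9] 
shift mm (after turn) [-0.2  0.4 -0.2] wz units -0.01 q [0.34 0.23 1.9  0.   1.01 0.39]
```

Emit:
play_rows([
  [0, 0, 0, 0, 0, 0, 40],
  [0, 0, 0, 0, 0, -10, 40],
  [0, 0, 0, 0, 0, -20, 40],
  [0, 0, 0, 0, 0, -40, 40],
  [0, 0, 0, 0, 0, -40, 40],
  [0, 0, 0, 0, 0, -10, 40],
  [0, 0, 0, 0, 0, 0, 40],
])

```text
t: 26.85
position: [0.4342, 0.2792, 0.3479]
orientation: [[0.055, 0.998, 0.003], [0.998, -0.055, 0.001], [0.001, 0.003, -1.0]]
force: [-0.6, -0.0, -2.5]
opening: 0.0545
finger_force: 37.7
```

```bash
python3 go.py .5783 .0428 .34 86.9
```

```text
t 26.85 p [0.4342 0.2792 0.3479] yaw 86.8 tool z [ 0.003  0.001 -1.   ] op 0.0545 ff 37.68657172011444 F [-0.6 -0.  -2.5] 
shift mm (after turn) [-228.2  156.7    7.9] wz units -0.01 q [ 0.34  0.06  1.82 -0.    1.26  0.39]
```

Emit:
play_rows([
  [0, 0, 0, -20, 14, 0, 40],
  [0, 0, 0, -38, 26, 0, 40],
  [0, 0, 0, -38, 26, 0, 40],
  [0, 0, 0, -38, 26, 0, 40],
  [0, 0, 0, -38, 26, 0, 40],
  [0, 0, 0, -38, 26, 0, 40],
  [0, 0, 0, -18, 12, 0, 40],
  [0, 0, 0, 0, 0, 0, 40],
])

```text
t: 27.65
position: [0.5773, 0.04, 0.3431]
orientation: [[0.059, 0.998, -0.004], [0.998, -0.059, -0.0], [-0.0, -0.004, -1.0]]
force: [0.3, -0.1, -1.9]
opening: 0.054
finger_force: 37.7
```

Emit:
play_rows([
  [0, 0, 0, 0, 0, 25, 40],
  [0, 0, 0, 0, 0, 35, 40],
  [0, 0, 0, 0, 0, 25, 40],
  [0, 0, 0, 0, 0, 15, 40],
  [0, 0, 0, 0, 0, 0, 40],
  [0, 0, 0, 0, 0, 0, 40],
])

```text
t: 28.25
position: [0.577, 0.0431, 0.2464]
orientation: [[0.055, 0.998, -0.0], [0.998, -0.055, 0.0], [0.0, -0.0, -1.0]]
force: [0.3, 0.7, -1.6]
opening: 0.0542
finger_force: 37.6
```

```bash
python3 go.py .5783 .0428 .227 86.9
```

```text
t 28.25 p [0.577  0.0431 0.2464] yaw 86.9 tool z [-0.  0. -1.] op 0.0542 ff 37.64178749959683 F [ 0.3  0.7 -1.6] 
shift mm (after turn) [-0.3  1.3 19.4] wz units -0.01 q [-0.13  0.34  1.71  0.    1.09 -0.08]
```

Emit:
play_rows([
  [0, 0, 0, -0.3, 1.2, 9, 40],
  [0, 0, 0, 0, 0, 6, 40],
  [0, 0, 0, 0, 0, 3, 40],
  [0, 0, 0, 0, 0, 0, 40],
  [0, 0, 0, 0, 0, 0, 40],
])

```text
t: 28.75
position: [0.5782, 0.0423, 0.2283]
orientation: [[0.055, 0.998, 0.0], [0.998, -0.055, -0.0], [0.0, 0.0, -1.0]]
force: [0.5, -0.3, -1.3]
opening: 0.0547
finger_force: 37.7
```

```bash
python3 go.py .5783 .0428 .227 86.9
```

```text
t 28.75 p [0.5782 0.0423 0.2283] yaw 86.8 tool z [ 0. -0. -1.] op 0.0547 ff 37.701822723902296 F [ 0.5 -0.3 -1.3] 
shift mm (after turn) [0.5 0.  1.3] wz units -0.01 q [-0.14  0.37  1.72  0.    1.06 -0.08]
```

Emit:
play_rows([
  [0, 0, 0, 0.5, 0, 1, 40],
  [0, 0, 0, 0, 0, 0.7, 40],
  [0, 0, 0, 0, 0, 0, 40],
  [0, 0, 0, 0, 0, 0, 58],
  [0, 0, 0, 0, 0, 0, 64],
  [0, 0, 0, 0, 0, 0, 84],
  [0, 0, 0, 0, 0, 0, 84],
  [0, 0, 0, 0, 0, 0, 84],
])

```text
t: 29.55
position: [0.5782, 0.0428, 0.2265]
orientation: [[0.055, 0.998, 0.0], [0.998, -0.055, -0.0], [-0.0, 0.0, -1.0]]
force: [-0.2, 0.2, 0.4]
opening: 0.0838
finger_force: 0.0
```

Emit:
play_rows([
  [0, 0, 0, 0, 0, -20, 84],
  [0, 0, 0, 0, 0, -40, 84],
  [0, 0, 0, 0, 0, -40, 84],
  [0, 0, 0, -25, 0, -30, 84],
  [0, 0, 0, -40, 0, -10, 84],
  [0, 0, 0, 0, 0, 0, 84],
  [0, 0, 0, 0, 0, 0, 84],
])

```text
t: 30.25
position: [0.5745, -0.0227, 0.3666]
orientation: [[0.057, 0.998, 0.0], [0.998, -0.057, 0.0], [0.0, 0.0, -1.0]]
force: [0.2, 0.2, -1.1]
opening: 0.0836
finger_force: 0.0
```

```bash
python3 lidc.py p4 black .119 190,60,370,230;  python3 go.py .4253 -.36 .36 86.9
```

```text
30.3 [ 0.5744 -0.0218  0.3659] yaw 86.79974028248624 z [-0.001  0.001 -1.   ] F [-0.5 -0.1 -0.4] op 0.08405010662919646 ff 0.0
px [276.6 129.5] axes [70.7 73.1] world [0.579  0.0431 0.119 ] in tool mm [ 64.9   1.3 246.9]
t 30.3 p [ 0.5744 -0.0218  0.3659] yaw 86.8 tool z [-0.001  0.001 -1.   ] op 0.0841 ff 0.0 F [-0.5 -0.1 -0.4] 
shift mm (after turn) [-345.7 -130.6    5.9] wz units -0.01 q [-0.25  0.19  1.64  0.    1.31 -0.19]
```

The cinnamon stands at (0.579, 0.0431), within 1 mm. Going for the blue pod.

Emit:
play_rows([
  [0, 0, 0, -25, -9, 0, 75],
  [0, 0, 0, -45, -15, 0, 75],
  [0, 0, 0, -45, -15, 0, 75],
  [0, 0, 0, -45, -15, 0, 75],
  [0, 0, 0, -45, -15, 0, 75],
  [0, 0, 0, -45, -15, 0, 75],
  [0, 0, 0, -45, -15, 0, 75],
  [0, 0, 0, -45, -15, 0, 75],
])

```text
t: 31.1
position: [0.4415, -0.3557, 0.3654]
orientation: [[0.054, 0.999, -0.001], [0.999, -0.054, 0.002], [0.002, -0.001, -1.0]]
force: [0.1, -2.1, 0.7]
opening: 0.0749
finger_force: 0.0
```

Emit:
play_rows([
  [0, 0, 0, -40, -15, 0, 75],
  [0, 0, 0, 0, 0, 20, 75],
  [0, 0, 0, 0, 0, 30, 75],
  [0, 0, 0, 0, 0, 30, 75],
  [0, 0, 0, 0, 0, 0, 75],
  [0, 0, 0, 0, 0, 0, 75],
])

```text
t: 31.7
position: [0.4252, -0.3935, 0.286]
orientation: [[0.054, 0.999, -0.001], [0.999, -0.054, 0.002], [0.002, -0.001, -1.0]]
force: [1.5, -0.4, 0.9]
opening: 0.0752
finger_force: 0.0
```

```bash
python3 lidc.py b1 blue .044 190,200,360,345;  python3 go.py .4253 -.3991 .188 86.9
```

```text
31.75 [ 0.4255 -0.3941  0.2875] yaw 86.88887076227184 z [ 0.001 -0.001 -1.   ] F [0.9 0.  0.9] op 0.0749106886509507 ff 0.0
px [276.7 231.1] axes [61.8 65.4] world [ 0.4254 -0.3992  0.044 ] in tool mm [ -4.9  -0.  243.5]
t 31.75 p [ 0.4255 -0.3941  0.2875] yaw 86.9 tool z [ 0.001 -0.001 -1.   ] op 0.0749 ff 0.0 F [0.9 0.  0.9] 
shift mm (after turn) [-5.   0.1 99.5] wz units -0.0 q [-0.96  0.29  1.69  0.    1.16 -0.9 ]
```

Emit:
play_rows([
  [0, 0, 0, -5, 0, 30, 75],
  [0, 0, 0, 0, 0, 35, 75],
  [0, 0, 0, 0, 0, 20, 75],
  [0, 0, 0, 0, 0, 5, 75],
  [0, 0, 0, 0, 0, 0, 75],
  [0, 0, 0, 0, 0, 0, 75],
])

```text
t: 32.35
position: [0.4253, -0.4002, 0.1988]
orientation: [[0.055, 0.998, 0.002], [0.998, -0.055, -0.003], [-0.003, 0.002, -1.0]]
force: [0.6, -0.1, -0.3]
opening: 0.075
finger_force: 0.0
```

```bash
python3 go.py .4253 -.3991 .188 86.9
```

```text
t 32.35 p [ 0.4253 -0.4002  0.1988] yaw 86.8 tool z [ 0.002 -0.003 -1.   ] op 0.075 ff 0.0 F [ 0.6 -0.1 -0.3] 
shift mm (after turn) [ 1.1 -0.1 10.8] wz units -0.01 q [-0.96  0.42  1.71 -0.    1.   -0.91]
```

Emit:
play_rows([
  [0, 0, 0, 1, 0, 7, 75],
  [0, 0, 0, 0, 0, 3, 75],
  [0, 0, 0, 0, 0, 0, 44],
  [0, 0, 0, 0, 0, 0, 44],
  [0, 0, 0, 0, 0, 0, 44],
  [0, 0, 0, 0, 0, 0, 44],
  [0, 0, 0, 0, 0, 0, 44],
  [0, 0, 0, 0, 0, 0, 44],
], newtons=20)

```text
t: 33.15
position: [0.4247, -0.3985, 0.1868]
orientation: [[0.055, 0.998, 0.0], [0.998, -0.055, -0.001], [-0.0, 0.0, -1.0]]
force: [0.4, 0.3, 1.7]
opening: 0.0484
finger_force: 20.8
```

```bash
python3 lidc.py b2 blue .044
```

```text
33.2 [ 0.4247 -0.3985  0.1868] yaw 86.82729995681639 z [ 0. -0. -1.] F [1.2 0.1 2.7] op 0.04862883114732752 ff 20.77068976708688
px [275.1 300.3] axes [102.9 117.6] world [ 0.4241 -0.3991  0.044 ] in tool mm [ -0.6  -0.6 142.8]
```

Emit:
play_rows([
  [0, 0, 0, 0, 0, -15, 44],
  [0, 0, 0, 0, 0, -40, 44],
  [0, 0, 0, 0, 0, -45, 44],
  [0, 0, 0, 0, 0, -45, 44],
  [0, 0, 0, 0, 0, -10, 44],
  [0, 0, 0, 0, 0, 0, 44],
])

```text
t: 33.8
position: [0.425, -0.3988, 0.3449]
orientation: [[0.055, 0.998, 0.003], [0.998, -0.055, -0.005], [-0.005, 0.004, -1.0]]
force: [-0.6, 0.1, -0.8]
opening: 0.0484
finger_force: 20.9
```

```bash
python3 go.py .4748 .159 .34 86.9
```

```text
t 33.8 p [ 0.425  -0.3988  0.3449] yaw 86.8 tool z [ 0.003 -0.005 -1.   ] op 0.0484 ff 20.860969122732058 F [-0.6  0.1 -0.8] 
shift mm (after turn) [559.7  19.6   4.9] wz units -0.01 q [-0.96  0.23  1.64 -0.    1.27 -0.91]
```

Emit:
play_rows([
  [0, 0, 0, 25, 0, 0, 44],
  [0, 0, 0, 48, 2, 0, 44],
  [0, 0, 0, 48, 2, 0, 44],
  [0, 0, 0, 48, 2, 0, 44],
  [0, 0, 0, 48, 2, 0, 44],
  [0, 0, 0, 48, 2, 0, 44],
  [0, 0, 0, 48, 2, 0, 44],
  [0, 0, 0, 48, 2, 0, 44],
])

```text
t: 34.6
position: [0.4574, -0.0365, 0.3394]
orientation: [[0.056, 0.998, -0.004], [0.998, -0.056, 0.001], [0.001, -0.004, -1.0]]
force: [0.1, 0.7, 0.1]
opening: 0.0484
finger_force: 20.9
```

Emit:
play_rows([
  [0, 0, 0, 48, 2, 0, 44],
  [0, 0, 0, 48, 2, 0, 44],
  [0, 0, 0, 48, 2, 0, 44],
  [0, 0, 0, 40, 0, 0, 44],
  [0, 0, 0, 15, 0, 0, 44],
  [0, 0, 0, 0, 0, 10, 44],
  [0, 0, 0, 0, 0, 20, 44],
  [0, 0, 0, 0, 0, 0, 44],
])

```text
t: 35.4
position: [0.4736, 0.1588, 0.3069]
orientation: [[0.056, 0.998, -0.009], [0.998, -0.056, -0.001], [-0.002, -0.009, -1.0]]
force: [-0.2, 0.6, 0.4]
opening: 0.0485
finger_force: 20.9
```

Emit:
play_rows([
  [0, 0, 0, 0, 0, 20, 44],
  [0, 0, 0, 0, 0, 15, 44],
  [0, 0, 0, 0, 0, 0, 44],
  [0, 0, 0, 0, 0, 0, 44],
])

```text
t: 35.8
position: [0.4754, 0.1591, 0.2764]
orientation: [[0.056, 0.998, -0.001], [0.998, -0.056, -0.0], [-0.0, -0.001, -1.0]]
force: [0.5, 0.5, 0.3]
opening: 0.0485
finger_force: 20.9
```

```bash
python3 go.py .4745 .1596 .231 86.9
```

```text
t 35.8 p [0.4754 0.1591 0.2764] yaw 86.8 tool z [-0.001 -0.    -1.   ] op 0.0485 ff 20.871087029809132 F [0.5 0.5 0.3] 
shift mm (after turn) [ 0.5 -1.  45.4] wz units -0.02 q [ 0.08  0.11  1.92 -0.    1.11  0.14]
```

Emit:
play_rows([
  [0, 0, 0, 0.5, -1, 18, 44],
  [0, 0, 0, 0, 0, 14, 44],
  [0, 0, 0, 0, 0, 6, 44],
  [0, 0, 0, 0, 0, 2, 44],
  [0, 0, 0, 0, 0, 0, 44],
  [0, 0, 0, 0, 0, 0, 44],
])

```text
t: 36.4
position: [0.4749, 0.1603, 0.2371]
orientation: [[0.055, 0.998, 0.001], [0.998, -0.055, 0.0], [0.0, 0.001, -1.0]]
force: [-0.5, 0.4, -1.1]
opening: 0.0488
finger_force: 20.9
```

```bash
python3 go.py .4745 .1596 .231 86.9
```

```text
t 36.4 p [0.4749 0.1603 0.2371] yaw 86.8 tool z [ 0.001  0.    -1.   ] op 0.0488 ff 20.871866543311626 F [-0.5  0.4 -1.1] 
shift mm (after turn) [-0.7 -0.4  6.1] wz units -0.01 q [0.08 0.17 1.94 0.   1.03 0.14]
```

Emit:
play_rows([
  [0, 0, 0, -0.6, -0.4, 3, 44],
  [0, 0, 0, 0, 0, 2, 44],
  [0, 0, 0, 0, 0, 1, 44],
  [0, 0, 0, 0, 0, 0, 44],
  [0, 0, 0, 0, 0, 0, 44],
])

```text
t: 36.9
position: [0.4742, 0.1597, 0.2307]
orientation: [[0.055, 0.998, 0.0], [0.998, -0.055, 0.0], [0.0, 0.0, -1.0]]
force: [-0.8, 0.2, 2.5]
opening: 0.0485
finger_force: 21.0
```

```bash
python3 go.py .4745 .1596 .231 86.9
```

```text
t 36.9 p [0.4742 0.1597 0.2307] yaw 86.8 tool z [ 0.  0. -1.] op 0.0485 ff 20.950652203755453 F [-0.8  0.2  2.5] 
shift mm (after turn) [-0.1  0.4 -0.3] wz units -0.01 q [0.08 0.18 1.94 0.   1.01 0.14]
```

Contact at 2.5 N, at the expected height. Releasing slowly and backing straight up.

Emit:
play_rows([
  [0, 0, 0, 0, 0, 0, 50],
  [0, 0, 0, 0, 0, 0, 53],
  [0, 0, 0, 0, 0, 0, 57],
  [0, 0, 0, 0, 0, 0, 65],
  [0, 0, 0, 0, 0, 0, 75],
  [0, 0, 0, 0, 0, -8, 75],
  [0, 0, 0, 0, 0, -20, 75],
  [0, 0, 0, 0, 0, -40, 75],
])

```text
t: 37.7
position: [0.4727, 0.1595, 0.2969]
orientation: [[0.055, 0.998, -0.007], [0.998, -0.055, -0.001], [-0.001, -0.007, -1.0]]
force: [0.6, -0.1, -0.3]
opening: 0.0751
finger_force: 0.0
```

Emit:
play_rows([
  [0, 0, 0, 0, 0, -45, 75],
  [0, 0, 0, -30, 0, -45, 75],
  [0, 0, 0, -45, 0, -45, 75],
  [0, 0, 0, -20, 0, 0, 75],
  [0, 0, 0, 0, 0, 0, 75],
  [0, 0, 0, 0, 0, 0, 75],
])

```text
t: 38.3
position: [0.4693, 0.0768, 0.4204]
orientation: [[0.056, 0.998, -0.0], [0.998, -0.056, 0.001], [0.001, -0.0, -1.0]]
force: [-0.4, -0.5, -0.1]
opening: 0.075
finger_force: 0.0
```

```bash
python3 lidc.py p5 blue .088 190,60,370,250; python3 - <<'E'
from shot import shot
import cv2
d=shot('p5s','side',False);cv2.imwrite('pics/p5s.png',cv2.resize(d['pixels'][160:320,160:360,::-1],None,fx=3,fy=3,interpolation=2))
E
```

```text
38.35 [0.4692 0.0772 0.4199] yaw 86.83224540960634 z [-0.001  0.001 -1.   ] F [-0.6  0.1 -0.2] op 0.07475556018362646 ff 0.0
px [277.1 109.6] axes [50.8 53.6] world [0.4754 0.1587 0.088 ] in tool mm [ 81.5   2.1 331.9]
38.4 [0.4692 0.0775 0.4196] yaw 86.87278943807301 z [-0.002  0.001 -1.   ] F [0.6 0.  0.2] op 0.07497885747887216 ff 0.0
```

View pics/p5.png

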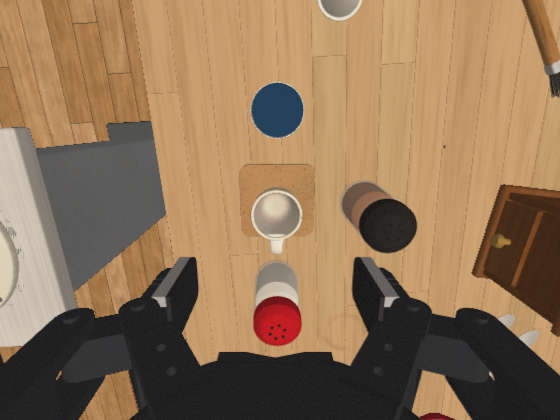

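View pics/p5s.png

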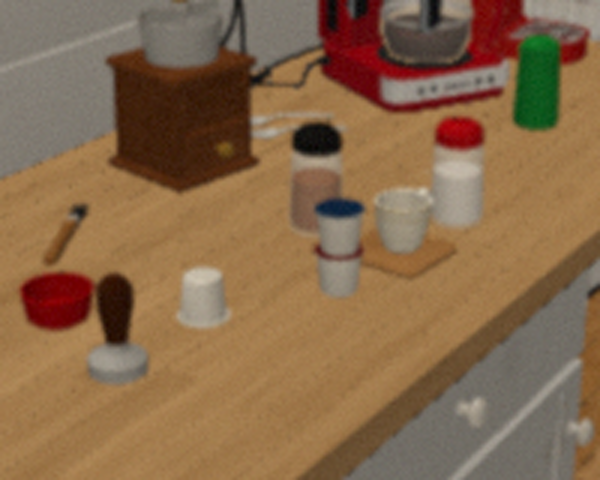

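The wrist view shows the mug on the coaster (277,216), the blue lid (277,110) at (0.4754, 0.1587), the cinnamon (388,225) and the sugar (277,320). The side crop shows the pods squarely stacked at (340,245), everything upright, and the white pod, tamper, dish and green shaker where they were.

```bash
python3 -c "
from workcell import ctrl
print(ctrl.finish_job())"
```

```text
the job is handed in; nothing more can be done
None
```

The coffee place is laid and handed in at about 38 s: the mug, both shakers and the red pod each measured within about 1 mm of their spots, the blue pod is stacked on the red one, everything was upright in the last pictures, and the white pod, tamper, dish and green shaker were left alone.

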